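# Brace a carton of pipe bends in the corner stop and open its flaps

### The job

First push the cardboard carton along the bench until it sits square and flush in the corner of the steel stop, touching both bars. Then swing both of its half-raised top flaps outwards, well past upright, so that the pipe bends inside lie exposed. Keep the carton upright and home in the corner, and leave the flange, the wrench and the tin where they are.

Things in the scene. Friction and masses are not known exactly. Their poses are not given: they have to be found in the camera images.
- carton: Loose open-topped cardboard carton with two flaps, holding steel pipe bends (about 0.5 kg in all). 140 mm along its x, 190 mm along its y, 85 mm high without flaps, walls 5 mm. Origin: centre of its underside; z up. Its +x face and +y face go against the two bars of the stop. The contents reach no higher than 51 mm above the bench.
- carton_corner (a point): The lower outer corner of the carton at its +x, +y edge (70 mm, 95 mm from the carton's origin): it belongs in the inner corner of the stop. Axes as the carton's.
- flap_near (a joint): Hinge of the flap on the carton's -x (robot) side, rad: at 0, its lowest, it slopes up 0.6 rad above level; 0.97 is upright, 1.9 fully folded back (limit). Hinge line along the carton's y at x = -70 mm, z = 85 mm. Flap 60 mm long from the hinge, 188 mm wide, 4 mm thick. It stays where it is left; starts half raised, leaning over the opening.
- flap_far (a joint): The same for the flap on the carton's +x side; hinge line at x = +70 mm, z = 85 mm. Seen from above, the slot between the two free edges is 40 mm wide or more.
- near_edge (a point): Middle of the free edge of flap_near.
- far_edge (a point): Middle of the free edge of flap_far.
- stop: Corner stop of two grey steel angle bars, fixed to the bench. Origin: the inner corner at bench level, z up. One bar runs from it 230 mm along -y (its face looks to -x), the other 190 mm along -x (its face looks to -y). Bars 50 mm high, 12 mm thick, with 6 mm high bolted feet 40 mm wide on the outer side. The carton starts about 10 to 100 mm short of both bars, turned by up to 0.2 rad.
- flange: Bystander: round steel pipe flange, 120 mm across, 45 mm high, origin under its centre.
- wrench: Bystander: steel wrench, 200 mm long, lying flat.
- tin: Bystander: grey tin, 90 mm across, 100 mm high, origin under its centre.
Things that resemble listed ones, but are neither listed nor needed, are in the scene too. Of the things shaped like the carton, the cardboard one is meant.

How it is judged:
By the outcome, as a careful person would: the job done as asked, in the order asked, and still so for the second after the job is handed in, with the robot touching nothing.
It also fails if it takes over 64 s, if anything falls off the work surface, if the arm or the gripper's body presses on something with over 40 N, if the wrist force passes 120 N, or if a joint passes its speed limit or range.

### The arm

A 6-joint arm with a two-finger parallel gripper is mounted at the origin on the work surface. World frame = base frame: x ahead of the robot, y to its left, z up, the work surface at z = 0. Lengths are in mm, angles in rad, forces in N, time in s.
With the tool pointing down it reaches from about 275 to 1000 mm from the base axis. Payload 8.4 kg.
Tool frame: the origin (TCP) lies at the very end of the fingers, on their centre line; the grasp point (between the pads) lies 19 mm behind it; z points along the fingers, y is the line along which they close (so a half turn about z gives the same grasp; the last joint's range is limited). The gripper opens to 85 mm and grips with 20 to 120 N. Pads are 22 mm wide; open, the fingers measure 114 mm over their backs; the gripper's body (76 mm by 85 mm) begins 54 mm behind the grasp point. The pads swing forward as they close: fully open they stand 13 mm farther back than shut.
Start: joints at [1.208, 0.353, 1.633, -0, 1.155, -0.002], TCP at [220.638, 584.762, 231.281] pointing down, gripper open.
Joint ranges: [-2.63, 2.63], [-0.92, 2.1], [0.06, 2.66], [-1.3, 4.44], [0, 2.69], [-3.02, 3.02]. Speed limits (rad/s): [2.22, 2.22, 2.79, 3.14, 3.14, 3.14].

### API

Orientations are given as [roll, pitch, yaw] about the fixed x, y, z axes, in that order (R = Rz(yaw) Ry(pitch) Rx(roll)).
In Python, from rig import telemetry, imaging, r gives the robot as it stands. The module is installed in compiled form; this text tells all that it offers.
- The arm moves only by the tool step_arm, never from a script. Its argument "moves" is a list of rows, each a list of 3 entries, a list of its own where there are three numbers: the turn, a rotation vector about the tool's x, y, z scaled (see below), then the shift along the tool's x, y, z scaled (see below), then the opening, from -1 (shut) to 1 (fully open). A call has 1 to 8 rows; each row is the pose to reach, as a shift and turn from the pose commanded when the call began, along the tool's axes at that moment; what a row does not reach only later rows make up. The controller multiplies each number of a shift by 200 mm and each number of a turn by 45 degrees. A row lasts 1/10 s, in which the tool goes at most 50 mm and 8.59 degrees, less where a joint would pass 70% of its speed; a pose out of reach is approached as far as the arm can. A call with a number of a shift or a turn outside -1 to 1 is refused whole. A call with a gripper value outside its range is refused whole. The fingers move at their own pace and stop on an object; "squeeze" is the grip in N (left out, the last holds). Time passes only in rows, so rows that repeat a pose let the fingers close. It gives the time, the measured TCP pose, the force, the opening and the grip force at its end, in the units of the state.
- telemetry.sense(): the state, without advancing time (a new reading comes with each control period).
- imaging.grab_frame(name): name is "scene" or "top" or "wrist"; returns the picture (420x560x3 uint8, red, green, blue); there is no depth.
- imaging.calibration(name): a dict with "fx", "fy", "cx", "cy" (pixels), "cam_to_world" (4x4, takes a point from camera to world coordinates). Camera axes: x right, y up, looking along -z (the intrinsics and any distortion apply to the point x, -y, -z); pixel columns grow to the right and rows downward; lengths in mm; the calibration is good to about 2 mm. A picture is of the moment at which its call begins: read the wrist's pose just before it. calibration takes no time and is no camera call; for the wrist camera it gives the pose at the moment of the call.
- r.sign_off(): hands the job in; it is judged then, once.
Trained networks look in the newest picture that a camera, given by its name, has taken for a name from the list of things; names that differ only in an ending like _2 or _b are one class to them, and where a whole thing is asked for, a point or a joint stands for the part that bears it (a point fixed in the world has none). Each returns a list of dicts, best first, with "conf" (0 to 1); they miss things now and then, are a little off and sometimes report something else, mostly with a low value. They report only what shows in the picture. A call takes as long as a camera call. They do not tell look-alikes from the thing itself.
- imaging.recognise(camera, name): "extent" ([left, top, width, height] in pixels, round what is visible of it).
- imaging.mark_of(camera, name): "xy" ([column, row] in pixels: a listed point, or the origin of a listed thing).
The state is a dict: "clock": time; "qpos": joint angles; "qvel": joint speeds; "joint_efforts": joint torques, N m; "eef_pos": TCP position; "tcp_rot": TCP orientation; "contact_force": force on the tool from outside, world axes, zero at the start; "wrist_torque": the same for the moment, N m; "opening": opening from 0.0 (shut) to 1.0 (fully open); "grasp_force": force on a finger pad.
Only numpy, scipy, OpenCV 4.12 (cv2) and the standard library are available. Lean on these libraries where they do the work, as an engineer would, in place of code of your own. Each camera call takes 0.05 s, during which the arm holds its last target. There are 200 camera calls.

## Working session

There is one attempt and no reset: what is moved stays moved. The work goes in short steps, Python scripts to look and compute and a tool call to move; the robot and the scene stay as the last step left them, time stands still between calls to the robot, and variables do not carry over. Pictures are saved under pics/ and viewed, at most 10 in all, crops included, and the job is handed in when it is done.

Besides the shell and the picture viewer there is one more tool, called after ">>>" by a JSON object that holds its "method" and its "body", one argument or row to a line. step_arm: Moves the arm, as the interface text tells. Its arguments: {"type":"object","properties":{"moves":{"type":"array"},"squeeze":{"type":"number"}},"required":["moves"]}

```bash
mkdir -p pics; ls
cat > h.py <<'E'
import numpy as np, cv2
from rig import telemetry, imaging, r
def save(n,f,crop=None,s=1):
    im=imaging.grab_frame(n)[:,:,::-1]
    if crop: x,y,w,h=crop; im=im[y:y+h,x:x+w]
    if s!=1: im=cv2.resize(im,None,fx=s,fy=s,interpolation=cv2.INTER_CUBIC)
    cv2.imwrite('pics/'+f,im)
def ray(n,uv):
    c=imaging.calibration(n);M=np.array(c['cam_to_world'])
    d=np.array([(uv[0]-c['cx'])/c['fx'],-(uv[1]-c['cy'])/c['fy'],-1.])
    return M[:3,3],M[:3,:3]@d
def at(n,uv,z):
    o,d=ray(n,uv); return o+d*(z-o[2])/d[2]
def proj(n,p):
    c=imaging.calibration(n);M=np.array(c['cam_to_world'])
    q=M[:3,:3].T@(np.array(p,float)-M[:3,3])
    return np.array([c['cx']+c['fx']*q[0]/-q[2],c['cy']-c['fy']*q[1]/-q[2]])
E
python3 - <<'E'
from h import *
a=imaging.grab_frame('scene')[:,:,::-1];b=imaging.grab_frame('top')[:,:,::-1]
cv2.imwrite('pics/s0.png',a);cv2.imwrite('pics/t0.png',b)
for c in ('scene','top'):
  print(c,{k:(np.round(v,2).tolist()) for k,v in imaging.calibration(c).items()})
for n in ['carton','carton_corner','stop','near_edge','far_edge','flange','tin','wrench']:
  for c in ('top',):
    for d in imaging.mark_of(c,n)[:3]:
      z=0 if 'edge' not in n else 125
      print(c,n,round(d['conf'],2),np.round(d['xy']),np.round(at(c,d['xy'],z)[:2]))
print(telemetry.sense())
E
```

```text
pics
scene {'fx': 418.93, 'fy': 418.93, 'cx': 279.4, 'cy': 212.5, 'cam_to_world': [[-0.85, -0.37, 0.36, 1026.04], [0.52, -0.63, 0.58, 688.71], [0.02, 0.68, 0.73, 1053.97], [0.0, 0.0, 0.0, 1.0]]}
top {'fx': 502.28, 'fy': 502.28, 'cx': 278.97, 'cy': 210.18, 'cam_to_world': [[0.02, 1.0, -0.07, 423.42], [-1.0, 0.02, -0.01, -64.87], [-0.01, 0.07, 1.0, 1768.2], [0.0, 0.0, 0.0, 1.0]]}
top carton 0.97 [142. 264.] [355. 431.]
top carton 0.8 [291. 220.] [522. -89.]
top carton 0.8 [334. 293.] [ 271. -244.]
top carton_corner 0.96 [300. 288.] [ 286. -126.]
top carton_corner 0.78 [111. 255.] [383. 541.]
top carton_corner 0.74 [173. 127.] [845. 342.]
top stop 0.65 [248. 176.] [674.  68.]
top near_edge 0.96 [197. 147.] [749. 231.]
top near_edge 0.85 [136. 271.] [336. 416.]
top near_edge 0.68 [292. 223.] [507. -89.]
top far_edge 0.96 [294. 206.] [561. -93.]
top far_edge 0.92 [210. 284.] [302. 174.]
top far_edge 0.78 [126. 260.] [373. 448.]
top flange 0.85 [148. 200.] [583. 423.]
top tin 0.73 [384. 192.] [ 628. -415.]
top wrench 0.82 [407. 266.] [ 369. -497.]
{'clock': 0.5, 'qpos': array([ 1.20762621e+00,  3.53011845e-01,  1.63344659e+00,  2.38737947e-05,
        1.15519692e+00, -2.39767440e-03]), 'qvel': array([-0.00187383,  0.001045  , -0.00011389, -0.00162181,  0.0014477 ,
        0.00036509]), 'joint_efforts': array([-7.70587485e-04, -6.04697943e+01, -3.42180133e+01, -6.37448852e-05,
        2.33912768e-03, -1.20704266e-05]), 'eef_pos': array([220.6058698 , 584.74493715, 231.2535964 ]), 'tcp_rot': array([-3.14153000e+00, -2.19912020e-05,  2.78081057e+00]), 'contact_force': array([ 0.53551977,  0.04060949, -0.07789646]), 'wrist_torque': array([-0.01522966, -0.05014131,  0.04206204]), 'grasp_force': 0.0, 'opening': 1.004619280293974}
```

View pics/t0.png

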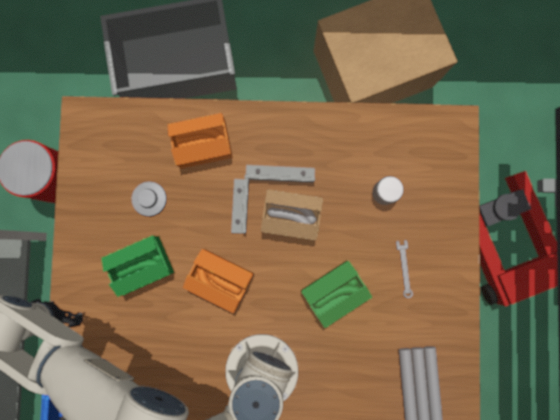

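View pics/s0.png

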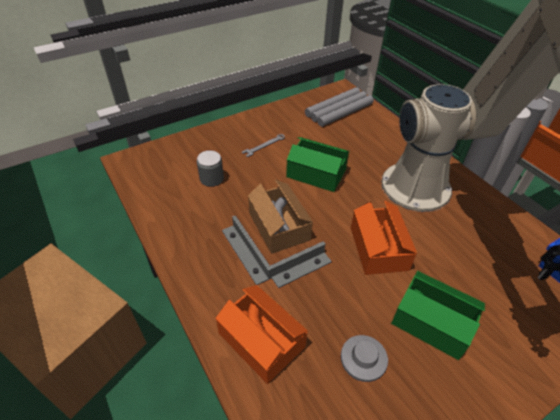

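The boxes in the top view are green (138,266), orange (218,281), orange (199,140), green (336,295) and brown (292,217). The brown one fits because it is the cardboard-coloured box, short of the grey stop whose inner corner is near (247,180). The large brown box at (384,45) is off the bench. The flange is at (148,199), the tin at (389,190) and the wrench at (404,268). I'll confirm with a crop and work out the viewing pose.

```bash
cat >> h.py <<'E'
from scipy.spatial.transform import Rotation as Ro
def go(p=None,Rt=None,d=None):
    s=telemetry.sense();R=Ro.from_euler('xyz',s['tcp_rot'])
    p0=np.array(s['eef_pos'])
    t=np.array(p)-p0 if p is not None else np.array(d if d is not None else [0,0,0])
    sh=R.inv().apply(t)/200
    tu=(R.inv()*(Rt if Rt is not None else R)).as_rotvec()/(np.pi/4)
    rows=max(np.linalg.norm(t)/50,np.linalg.norm(tu)*45/8.59)
    print('turn',np.round(tu,3).tolist(),'shift',np.round(sh,4).tolist(),'rows',round(rows,1))
def axes(z,y):  # tool rotation from z axis and approx y axis
    z=np.array(z,float);z/=np.linalg.norm(z);y=np.array(y,float);y-=z*(y@z);y/=np.linalg.norm(y)
    return Ro.from_matrix(np.c_[np.cross(y,z),y,z])
E
python3 - <<'E'
from h import *
save('top','c1.png',(215,150,120,100),5)
c=imaging.calibration('wrist');s=telemetry.sense()
M=np.array(c['cam_to_world']);R=Ro.from_euler('xyz',s['tcp_rot'])
print('cam in tool',R.inv().apply(M[:3,3]-s['eef_pos']),'look in tool',R.inv().apply(-M[:3,2]),'up',R.inv().apply(M[:3,1]),c['fx'])
D=axes([0,0,-1],[0,1,0])
go([350,250,380],D); go([520,-80,380],D)
E
```

```text
cam in tool [  82.70120279   -1.23332858 -142.37330248] look in tool [-0.32476931 -0.00104485  0.94579269] up [9.45792831e-01 5.97118397e-04 3.24770017e-01] 324.9671169791793
turn [-0.0, -0.0, -0.459] shift [-1.1961, -1.3377, -0.7436] rows 7.8
turn [-0.0, -0.0, -0.459] shift [-2.5739, -2.5813, -0.7436] rows 14.9
```

View pics/c1.png

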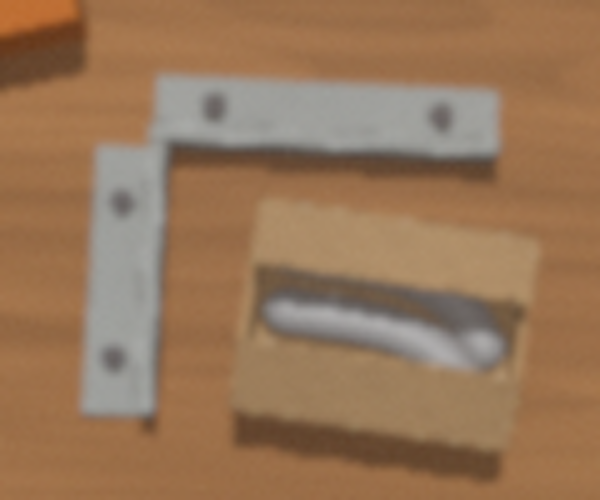

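The crop confirms the brown cardboard carton with a pipe bend inside, turned clockwise and short of the corner. Moving up to look with the wrist camera.

>>> {"method": "step_arm", "body": {
  "moves": [
    [[0,0,-0.459],[-0.9,-1.0,-0.74],-1],
    [[0,0,-0.459],[-0.9,-1.0,-0.74],-1],
    [[0,0,-0.459],[-0.9,-1.0,-0.74],-1],
    [[0,0,-0.459],[-0.9,-1.0,-0.74],-1],
    [[0,0,-0.459],[-0.9,-1.0,-0.74],-1],
    [[0,0,-0.459],[-0.9,-1.0,-0.74],-1],
    [[0,0,-0.459],[-0.9,-1.0,-0.74],-1]
  ]
}}

```text
clock: 1.25
eef_pos: [320.2, 331.5, 382.6]
tcp_rot: [3.139, 0.004, 3.139]
contact_force: [-0.0, 0.1, -0.1]
opening: -0.002
grasp_force: 0.0
```

Run:
```python
from h import *
D=axes([0,0,-1],[0,1,0])
s=telemetry.sense();print(s['eef_pos'],s['tcp_rot'],s['qpos'])
go([500,-60,380],D)
```

```text
[320.20308616 331.48439753 382.62206857] [3.13909708 0.00422686 3.13850789] [ 8.00426865e-01 -3.41949102e-02  1.76487878e+00 -1.32803254e-03
  1.40617840e+00 -7.67075439e-01]
turn [0.003, 0.005, -0.004] shift [-0.905, -1.9547, 0.0121] rows 8.6
```

>>> {"method": "step_arm", "body": {
  "moves": [
    [[0,0,0],[-0.6,-1.0,0],-1],
    [[0,0,0],[-0.6,-1.0,0],-1],
    [[0,0,0],[-0.6,-1.0,0],-1],
    [[0,0,0],[-0.6,-1.0,0],-1],
    [[0,0,0],[-0.6,-1.0,0],-1]
  ]
}}

```text
clock: 1.75
eef_pos: [439.4, 131.9, 379.1]
tcp_rot: [-3.141, 0.0, 3.14]
contact_force: [0.1, 0.7, -0.2]
opening: -0.002
grasp_force: 0.0
```

>>> {"method": "step_arm", "body": {
  "moves": [
    [[0,0,0],[-0.3,-0.95,0],-1],
    [[0,0,0],[-0.3,-0.95,0],-1],
    [[0,0,0],[-0.3,-0.95,0],-1],
    [[0,0,0],[-0.3,-0.95,0],-1],
    [[0,0,0],[-0.3,-0.95,0],-1],
    [[0,0,0],[-0.3,-0.95,0],-1]
  ]
}}

```text
clock: 2.35
eef_pos: [498.4, -56.5, 378.6]
tcp_rot: [3.141, -0.001, 3.139]
contact_force: [-0.4, 0.1, 0.1]
opening: -0.004
grasp_force: 0.0
```

Run:
```python
from h import *
save('wrist','w1.png')
s=telemetry.sense();print(s['eef_pos'],s['tcp_rot'],s['qpos'])
for n in ['carton','carton_corner','stop','near_edge','far_edge']:
    for d in imaging.mark_of('wrist',n)[:2]:
      z=0 if 'edge' not in n else 135
      print(n,round(d['conf'],2),np.round(d['xy']),np.round(at('wrist',d['xy'],z)[:2]))
```

```text
[498.21071079 -55.53420678 378.76291535] [ 3.14083842e+00 -9.25792574e-04  3.14044625e+00] [-1.14442066e-01  4.22943116e-02  1.69608447e+00  6.53781853e-04
  1.40421903e+00 -1.68420037e+00]
carton 0.89 [433.  20.] [310. 158.]
carton 0.82 [261. 177.] [536. -89.]
carton_corner 0.59 [308. 224.] [619.  -9.]
stop 0.75 [349. 246.] [661.  64.]
near_edge 0.96 [254. 183.] [512. -89.]
near_edge 0.63 [469.  17.] [334. 140.]
far_edge 0.9 [253. 217.] [557. -91.]
far_edge 0.81 [470. 367.] [797. 228.]
```

View pics/w1.png

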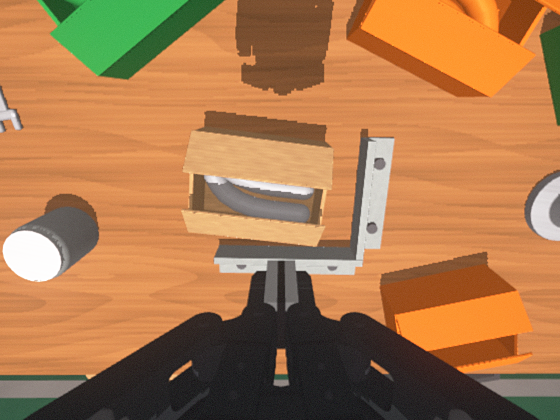

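The wrist view shows the carton outline at (185–333, 130–245) and the stop's inner corner near (350,246). The tin is at (40,250) and the flange at (555,205). Enlarging for measurement.

Run:
```python
import cv2
im=cv2.imread('pics/w1.png')[105:285,175:405]
cv2.imwrite('pics/w1c.png',cv2.resize(im,None,fx=3.3,fy=3.3,interpolation=cv2.INTER_CUBIC))
```

```text
(no output)
```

View pics/w1c.png

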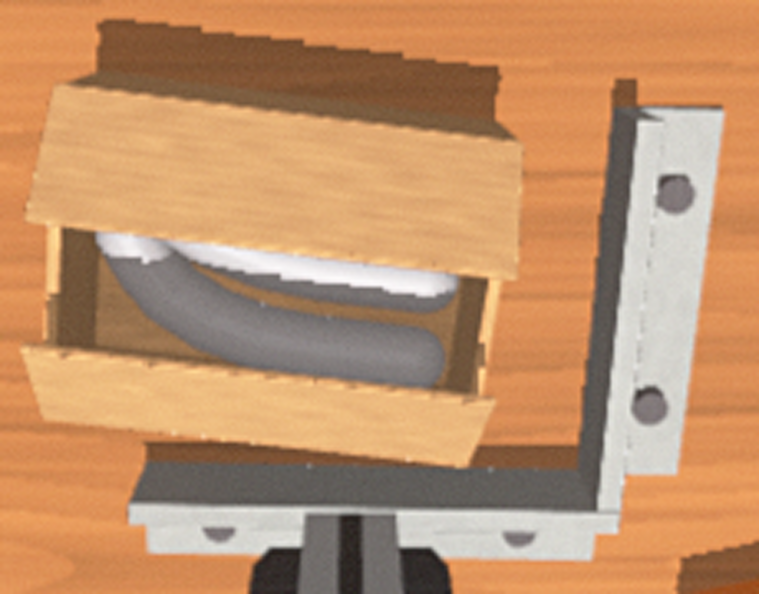

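Run:
```python
from h import *
P={'xbar0':(148,463,0),'xbar0b':(578,470,0),'xbar50':(131,504,50),'xbar50b':(597,510,50),'ybar50a':(637,112,50),'ybar50b':(597,510,50),
'nh1':(57,86,85),'nh2':(520,143,85),'fh1':(45,418,85),'fh2':(470,467,85)}
for z in (135,): P.update(ne1=(28,218,z),ne2=(517,277,z),fe1=(22,347,z),fe2=(493,400,z))
Q={}
for k,(u,v,z) in P.items():
    Q[k]=at('wrist',(175+u/3.3,105+v/3.3),z)[:2];print(k,np.round(Q[k]))
for a,b in [('xbar0','xbar0b'),('xbar50','xbar50b'),('nh1','nh2'),('fh1','fh2'),('ne1','ne2'),('fe1','fe2')]:
    d=Q[b]-Q[a];print(a,'len',np.linalg.norm(d).round(),'yaw',np.arctan2(-d[0],d[1]).round(3))
d=Q['ybar50a']-Q['ybar50b'];print('ybar yaw',np.arctan2(-d[1],-d[0]),np.linalg.norm(d))
print('centre',(Q['nh1']+Q['nh2']+Q['fh1']+Q['fh2'])/4)
```

```text
xbar0 [ 660. -164.]
xbar0b [664.  66.]
xbar50 [ 658. -163.]
xbar50b [661.  65.]
ybar50a [469.  68.]
ybar50b [661.  65.]
nh1 [ 455. -173.]
nh2 [478.  13.]
fh1 [ 598. -190.]
fh2 [622.  -2.]
ne1 [ 498. -174.]
ne2 [520.   6.]
fe1 [ 548. -181.]
fe2 [569.  -1.]
xbar0 len 230.0 yaw -0.017
xbar50 len 228.0 yaw -0.013
nh1 len 187.0 yaw -0.12
fh1 len 190.0 yaw -0.125
ne1 len 182.0 yaw -0.123
fe1 len 182.0 yaw -0.119
ybar yaw -0.014281273256755296 192.05304105841867
centre [538.21905314 -88.22985358]
```

Run:
```python
from h import *
print(at('wrist',(135,75),0),at('wrist',(100,78),0),at('wrist',(230,0),85))
t=np.radians(35);Rt=axes([np.sin(t),0,-np.cos(t)],[0.014,1,0])
go([400,-85,120],Rt)
```

```text
[ 382.00272738 -273.25538205    0.        ] [ 386.17492564 -326.01151618    0.        ] [ 306.59438844 -115.73876735   85.        ]
turn [-0.004, -0.778, 0.016] shift [0.4913, -0.1508, 1.2968] rows 5.6
```

Run:
```python
from h import *
t=np.radians(30);Rt=axes([np.sin(t),0,-np.cos(t)],[0.014,1,0])
go([425,-78,200],Rt)
```

```text
turn [-0.003, -0.666, 0.017] shift [0.3662, -0.116, 0.8968] rows 3.9
```

>>> {"method": "step_arm", "body": {
  "moves": [
    [[0,-0.667,0.018],[0.366,-0.115,0.9],1],
    [[0,-0.667,0.018],[0.366,-0.115,0.9],1],
    [[0,-0.667,0.018],[0.366,-0.115,0.9],1],
    [[0,-0.667,0.018],[0.366,-0.115,0.9],1],
    [[0,-0.667,0.018],[0.366,-0.115,0.9],1],
    [[0,-0.667,0.018],[0.366,-0.115,0.9],1]
  ]
}}

```text
clock: 3.25
eef_pos: [419.1, -77.3, 194.4]
tcp_rot: [3.135, 0.516, 3.124]
contact_force: [0.0, -0.2, 0.6]
opening: 0.991
grasp_force: 0.0
```

Run:
```python
from h import *
s=telemetry.sense();print(s['eef_pos'],s['tcp_rot'],s['qpos'].round(2))
t=np.radians(30);Rt=axes([np.sin(t),0,-np.cos(t)],[0.014,1,0])
go([425,-78,25],Rt);go(d=[10,0,0])
```

```text
[419.1143777  -77.25421024 194.41313361] [3.13469286 0.51617439 3.12418927] [-0.3  -0.14  2.41  0.39  0.4  -2.18]
turn [-0.002, -0.009, -0.004] shift [0.3924, -0.0084, 0.7512] rows 3.4
turn [0.0, 0.0, 0.0] shift [-0.0435, 0.0007, 0.0247] rows 0.2
```

>>> {"method": "step_arm", "body": {
  "moves": [
    [[0,-0.009,0],[0.39,-0.01,0.75],1],
    [[0,-0.009,0],[0.39,-0.01,0.75],1],
    [[0,-0.009,0],[0.39,-0.01,0.75],1],
    [[0,-0.009,0],[0.39,-0.01,0.75],1],
    [[0,-0.009,0],[0.39,-0.01,0.75],1]
  ]
}}

```text
clock: 3.75
eef_pos: [443.5, -73.4, 86.6]
tcp_rot: [3.135, 0.479, 3.109]
contact_force: [0.2, 0.0, 0.1]
opening: 1.002
grasp_force: 0.0
```

Run:
```python
from h import *
s=telemetry.sense();print(s['eef_pos'],s['tcp_rot'],s['contact_force'],s['qpos'].round(2))
go(d=[100,0,0])
```

```text
[443.46305087 -73.42046346  86.60603181] [3.13528608 0.47904969 3.10914137] [0.16986078 0.03684598 0.0754391 ] [-0.25  0.19  2.45  1.25  0.11 -3.01]
turn [0.0, 0.0, 0.0] shift [-0.4435, 0.0148, 0.2304] rows 2.0
```

```bash
cat > e.py <<'E'
from h import *
# flap edge heights from first wrist view: use 'top' rays instead (static): mean of edges measured in w1
E
python3 - <<'E'
from h import *
# w1 rays: camera pose then: rebuild from tool pose
cam=np.array([82.70,-1.23,-142.37]);s=telemetry.sense()
R0=Ro.from_euler('xyz',[3.14083842,-9.25792574e-04,3.14044625]);o=np.array([498.21,-55.53,378.76])+R0.apply(cam)
for nm,h,e135,sg in (('near',(466.5,-80),(509,-84),1),('far',(610,-96),(558.5,-91),-1)):
    ax=np.array([np.cos(-.122),np.sin(-.122)])
    for z in range(115,142,4):
        p=o+(np.r_[e135,135]-o)*(z-o[2])/(135-o[2])
        L=np.hypot((p[:2]-h)@ax,z-85);print(nm,z,L.round(1),np.arctan2(z-85,sg*((p[:2]-h)@ax)).round(2))
t=np.radians(6);Rt=axes([np.sin(t),0,-np.cos(t)],[0.014,1,0])
go([415,-78,200],Rt)
E
```

```text
near 115 56.3 0.56
near 119 57.7 0.63
near 123 59.4 0.69
near 127 61.3 0.75
near 131 63.4 0.81
near 135 65.7 0.86
near 139 68.2 0.91
far 115 53.4 0.6
far 119 56.9 0.64
far 123 60.6 0.68
far 127 64.3 0.71
far 131 68.1 0.74
far 135 71.9 0.77
far 139 75.8 0.79
turn [-0.001, 0.477, -0.021] shift [-0.1358, -0.0239, -0.5685] rows 2.5
```

>>> {"method": "step_arm", "body": {
  "moves": [
    [[0,0,0],[0,0,-0.5],1],
    [[0,0,0],[0,0,-0.5],1],
    [[0,0.48,-0.02],[-0.136,-0.024,-0.57],0.3],
    [[0,0.48,-0.02],[-0.136,-0.024,-0.57],0.3],
    [[0,0.48,-0.02],[-0.136,-0.024,-0.57],0.3],
    [[0,0.48,-0.02],[-0.136,-0.024,-0.57],0.3]
  ]
}}

```text
clock: 4.35
eef_pos: [414.6, -81.3, 206.5]
tcp_rot: [-3.136, 0.131, 3.136]
contact_force: [0.4, 2.3, -1.8]
opening: 0.644
grasp_force: 0.0
```

Run:
```python
from h import *
s=telemetry.sense();print(s['eef_pos'],s['tcp_rot'],s['contact_force'],s['qpos'].round(2))
t=np.radians(6);Rt=axes([np.sin(t),0,-np.cos(t)],[0.014,1,0])
go([415,-78,120],Rt);go([415,-78,55],Rt)
```

```text
[414.64585691 -81.3122318  206.48758276] [-3.13645604  0.13056851  3.13637829] [ 0.4014996   2.29641707 -1.78339518] [-0.22 -0.01  2.15  0.03  0.87 -1.8 ]
turn [-0.007, 0.033, 0.011] shift [0.0546, 0.0188, 0.4289] rows 1.7
turn [-0.007, 0.033, 0.011] shift [0.0969, 0.0204, 0.7511] rows 3.0
```

>>> {"method": "step_arm", "body": {
  "moves": [
    [[0,0.033,0.011],[0.055,0.019,0.43],0.3],
    [[0,0.033,0.011],[0.055,0.019,0.43],0.3],
    [[0,0.033,0.011],[0.097,0.02,0.75],0.3],
    [[0,0.033,0.011],[0.097,0.02,0.75],0.3],
    [[0,0.033,0.011],[0.097,0.02,0.75],0.3]
  ]
}}

```text
clock: 4.85
eef_pos: [413.4, -73.7, 48.5]
tcp_rot: [3.138, 0.1, 3.132]
contact_force: [0.3, 0.3, -0.2]
opening: 0.649
grasp_force: 0.0
```

Run:
```python
from h import *
s=telemetry.sense();print(s['eef_pos'],s['tcp_rot'],s['contact_force'],s['qpos'].round(2))
t=np.radians(6);Rt=axes([np.sin(t),0,-np.cos(t)],[0.014,1,0])
for x in (440,480,500,506): go([x,-78,55],Rt)
```

```text
[413.42154218 -73.67929475  48.45527875] [3.1382985  0.09952588 3.1317437 ] [ 0.28862334  0.32915192 -0.17899581] [-0.2   0.3   2.27  0.05  0.48 -1.8 ]
turn [0.003, -0.007, 0.005] shift [-0.1357, -0.0202, -0.0194] rows 0.6
turn [0.003, -0.007, 0.005] shift [-0.3347, -0.0183, 0.0005] rows 1.3
turn [0.003, -0.007, 0.005] shift [-0.4342, -0.0174, 0.0104] rows 1.7
turn [0.003, -0.007, 0.005] shift [-0.464, -0.0171, 0.0134] rows 1.9
```

>>> {"method": "step_arm", "body": {
  "moves": [
    [[0,0,0],[-0.12,-0.02,-0.005],0.3],
    [[0,0,0],[-0.2,-0.02,0],0.3],
    [[0,0,0],[-0.25,-0.02,0],0.3],
    [[0,0,0],[-0.29,-0.02,0],0.3],
    [[0,0,0],[-0.33,-0.02,0.005],0.3],
    [[0,0,0],[-0.37,-0.02,0.008],0.3],
    [[0,0,0],[-0.4,-0.02,0.008],0.3],
    [[0,0,0],[-0.42,-0.02,0.01],0.3]
  ]
}}

```text
clock: 5.65
eef_pos: [497.3, -79.2, 56.6]
tcp_rot: [3.138, 0.103, 3.131]
contact_force: [-3.5, -0.5, 1.3]
opening: 0.648
grasp_force: 1.8
```

```bash
cat > look.py <<'E'
from h import *
import sys
save('top',sys.argv[1],(215,150,120,100),6)
s=telemetry.sense();print(s['eef_pos'],s['tcp_rot'],s['contact_force'])
E
python3 look.py t2.png
```

```text
[497.82347711 -79.22800015  56.59807131] [3.13851744 0.10362492 3.13067289] [-1.13210616  0.46999481 -0.06248071]
```

View pics/t2.png

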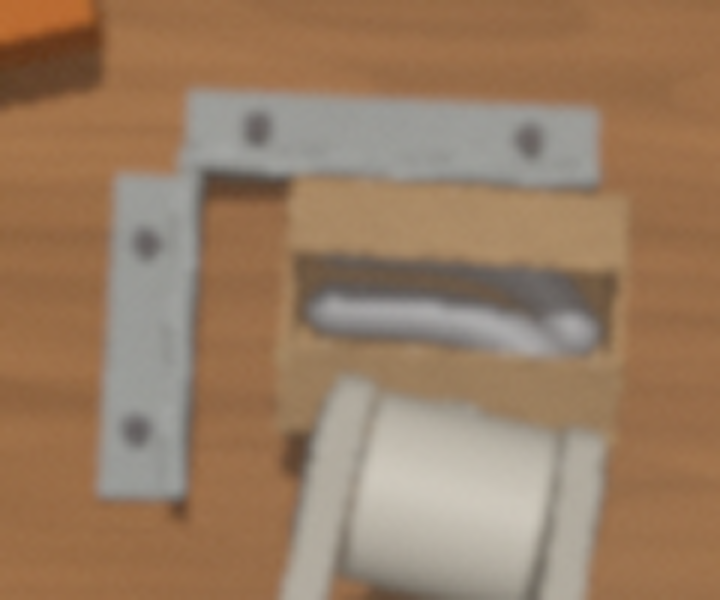

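The carton is squared and about 10 mm from the x bar; its top edge is at crop row ~180–200. Continuing gently.

>>> {"method": "step_arm", "body": {
  "moves": [
    [[0,0,0],[-0.02,0,0.005],0.3],
    [[0,0,0],[-0.035,0,0.005],0.3],
    [[0,0,0],[-0.045,0,0.005],0.3]
  ]
}}

```text
clock: 6.0
eef_pos: [506.1, -79.3, 56.2]
tcp_rot: [3.138, 0.103, 3.131]
contact_force: [-1.9, 0.4, -1.7]
opening: 0.655
grasp_force: 1.0
```

>>> {"method": "step_arm", "body": {
  "moves": [
    [[0,0,0],[-0.01,0,0.001],0.3],
    [[0,0,0],[-0.01,0,0.001],0.3]
  ]
}}

```text
clock: 6.2
eef_pos: [507.6, -79.2, 56.1]
tcp_rot: [3.138, 0.102, 3.131]
contact_force: [-2.4, 1.2, -0.8]
opening: 0.648
grasp_force: 1.5
```

>>> {"method": "step_arm", "body": {
  "moves": [
    [[0,0,0],[-0.01,0,0.001],0.3],
    [[0,0,0],[-0.01,0,0.001],0.3]
  ]
}}

```text
clock: 6.4
eef_pos: [507.8, -79.0, 55.8]
tcp_rot: [3.138, 0.099, 3.13]
contact_force: [-9.9, 0.4, 4.7]
opening: 0.652
grasp_force: 4.6
```

>>> {"method": "step_arm", "body": {
  "moves": [
    [[0,0,0],[-0.01,0,0.001],0.3],
    [[0,0,0],[-0.01,0,0.001],0.3]
  ]
}}

```text
clock: 6.6
eef_pos: [508.0, -78.9, 55.6]
tcp_rot: [3.137, 0.096, 3.13]
contact_force: [-15.5, 0.6, 11.3]
opening: 0.653
grasp_force: 7.9
```

>>> {"method": "step_arm", "body": {
  "moves": [
    [[0,0,0],[0.25,0,0],0.3],
    [[0,0,0],[0.25,0,0],0.3],
    [[0,0,0],[0.25,0,-0.8],0.3],
    [[0,0,0],[0.25,0,-0.8],0.3],
    [[0,0,0],[0.25,0,-0.8],0.3],
    [[0,0,0],[0.25,0,-0.8],0.3]
  ]
}}

```text
clock: 7.2
eef_pos: [449.0, -79.8, 216.3]
tcp_rot: [3.14, 0.113, 3.131]
contact_force: [-0.4, -0.4, 0.7]
opening: 0.649
grasp_force: 0.0
```

Run:
```python
from h import *
s=telemetry.sense();print(s['eef_pos'],s['tcp_rot'],s['qpos'].round(2))
t=np.radians(6)
go([520,-150,225],axes([0,0,-1],[1,1,0]));go([590,-250,225],axes([0,np.sin(t),-np.cos(t)],[1,-0.014,0]))
```

```text
[449.03255337 -79.79238139 216.26142423] [3.14031081 0.11310166 3.13095997] [-0.2   0.04  2.07  0.03  0.92 -1.77]
turn [0.057, 0.136, 0.985] shift [-0.3612, -0.3472, -0.0034] rows 5.2
turn [0.011, 0.218, 2.007] shift [-0.7142, -0.8435, 0.0361] rows 10.6
```

>>> {"method": "step_arm", "body": {
  "moves": [
    [[0.057,0.136,0.985],[-0.36,-0.35,0],0.3],
    [[0.057,0.136,0.985],[-0.36,-0.35,0],0.3],
    [[0.057,0.136,0.985],[-0.36,-0.35,0],0.3],
    [[0.057,0.136,0.985],[-0.36,-0.35,0],0.3],
    [[0.057,0.136,0.985],[-0.36,-0.35,0],0.3],
    [[0.057,0.136,0.985],[-0.36,-0.35,0],0.3]
  ]
}}

```text
clock: 7.8
eef_pos: [517.4, -150.1, 217.1]
tcp_rot: [-3.136, -0.009, 2.351]
contact_force: [0.3, 0.5, 0.0]
opening: 0.649
grasp_force: 0.0
```

Run:
```python
from h import *
s=telemetry.sense();print(s['eef_pos'],s['tcp_rot'],s['qpos'].round(2))
t=np.radians(6)
go([590,-250,225],axes([0,np.sin(t),-np.cos(t)],[1,-0.014,0]))
```

```text
[ 517.42799904 -150.12002204  217.07743827] [-3.13609789 -0.00865659  2.35121492] [-0.28  0.24  1.83 -0.    1.09 -1.06]
turn [-0.062, 0.119, 1.01] shift [-0.6098, -0.0938, -0.0444] rows 5.3
```

>>> {"method": "step_arm", "body": {
  "moves": [
    [[-0.062,0.119,1.0],[-0.61,-0.095,-0.04],0.3],
    [[-0.062,0.119,1.0],[-0.61,-0.095,-0.04],0.3],
    [[-0.062,0.119,1.0],[-0.61,-0.095,-0.04],0.3],
    [[-0.062,0.119,1.0],[-0.61,-0.095,-0.04],0.3],
    [[-0.062,0.119,1.0],[-0.61,-0.095,-0.04],0.3],
    [[-0.062,0.119,1.0],[-0.61,-0.095,-0.04],0.3]
  ]
}}

```text
clock: 8.4
eef_pos: [589.9, -250.3, 223.8]
tcp_rot: [-3.14, -0.105, 1.564]
contact_force: [-0.7, -0.5, -1.3]
opening: 0.654
grasp_force: 0.0
```

Run:
```python
from h import *
s=telemetry.sense();print(s['eef_pos'],s['tcp_rot'],s['qpos'].round(2))
t=np.radians(6);Rt=axes([0,np.sin(t),-np.cos(t)],[1,-0.014,0])
go([592,-240,55],Rt);go(d=[0,50,0])
```

```text
[ 589.90985986 -250.28721546  223.77530885] [-3.1404214  -0.10503001  1.56360157] [-0.45  0.41  1.57  0.1   1.21 -0.48]
turn [-0.001, -0.0, 0.009] shift [-0.0372, 0.0111, 0.8446] rows 3.4
turn [0.0, 0.0, 0.0] shift [0.2486, -0.0018, 0.0262] rows 1.0
```

>>> {"method": "step_arm", "body": {
  "moves": [
    [[0,0,0.009],[-0.037,0.011,0.845],0.3],
    [[0,0,0.009],[-0.037,0.011,0.845],0.3],
    [[0,0,0.009],[-0.037,0.011,0.845],0.3],
    [[0,0,0.009],[-0.037,0.011,0.845],0.3],
    [[0,0,0.009],[-0.037,0.011,0.845],0.3]
  ]
}}

```text
clock: 8.9
eef_pos: [589.5, -238.1, 51.8]
tcp_rot: [-3.134, -0.107, 1.562]
contact_force: [-0.1, -0.0, 0.6]
opening: 0.648
grasp_force: 0.0
```

Run:
```python
from h import *
s=telemetry.sense();print(s['eef_pos'],s['tcp_rot'],s['contact_force'],s['qpos'].round(2))
t=np.radians(6);Rt=axes([0,np.sin(t),-np.cos(t)],[1,-0.014,0])
for y in (-205,-150,-145):go([592,y,56],Rt)
for d in imaging.mark_of('scene','carton_corner'): print(d,at('scene',d['xy'],0))
save('scene','s3.png',(200,150,200,150),4)
```

```text
[ 589.54232687 -238.13073401   51.77671882] [-3.13445389 -0.10684798  1.56243065] [-0.10519599 -0.00113033  0.61193655] [-0.44  0.6   1.69  0.12  0.9  -0.51]
turn [-0.008, -0.003, 0.007] shift [0.1671, 0.0109, -0.0034] rows 0.7
turn [-0.008, -0.003, 0.007] shift [0.4405, 0.0088, 0.0259] rows 1.8
turn [-0.008, -0.003, 0.007] shift [0.4653, 0.0086, 0.0286] rows 1.9
{'xy': [267.7, 382.6], 'conf': 0.88} [827.53723263 339.22411831   0.        ]
{'xy': [390.0, 225.0], 'conf': 0.81} [209.82846336  97.4476676    0.        ]
{'xy': [270.0, 253.0], 'conf': 0.65} [616.83274863  -6.91623726   0.        ]
{'xy': [458.6, 360.0], 'conf': 0.61} [371.73211837 545.45331696   0.        ]
{'xy': [331.9, 190.2], 'conf': 0.58} [ 278.69982032 -138.34769417    0.        ]
```

View pics/s3.png

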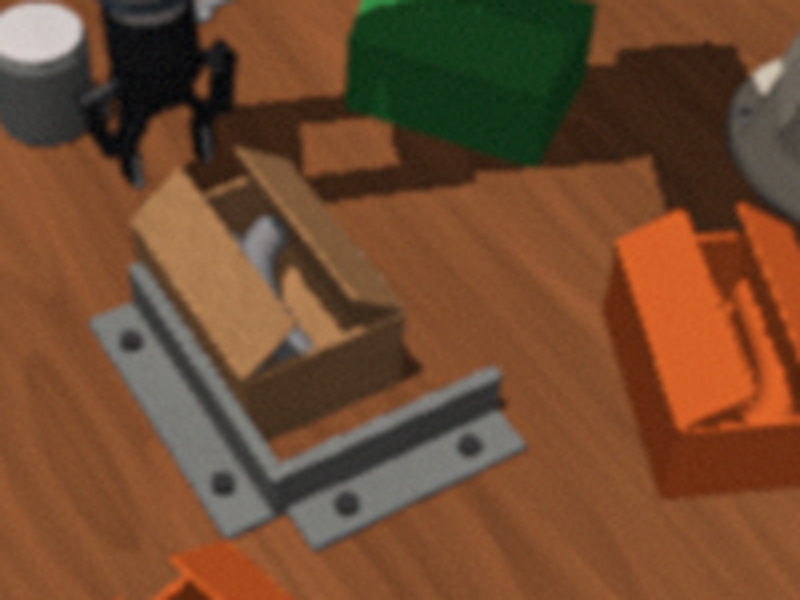

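The carton sits against the x bar with about 55 mm to go in y, and the fingers are clear at its -y end. Pushing +y.

>>> {"method": "step_arm", "body": {
  "moves": [
    [[0,0,0.007],[0.12,0.01,-0.005],0.3],
    [[0,0,0.007],[0.19,0.01,0],0.3],
    [[0,0,0.007],[0.24,0.01,0.005],0.3],
    [[0,0,0.007],[0.28,0.01,0.01],0.3],
    [[0,0,0.007],[0.32,0.01,0.014],0.3],
    [[0,0,0.007],[0.36,0.01,0.018],0.3],
    [[0,0,0.007],[0.4,0.01,0.022],0.3],
    [[0,0,0.007],[0.44,0.01,0.026],0.3]
  ]
}}

```text
clock: 9.8
eef_pos: [595.6, -152.3, 60.9]
tcp_rot: [3.141, -0.102, 1.558]
contact_force: [0.4, -6.0, 4.0]
opening: 0.646
grasp_force: 2.9
```

>>> {"method": "step_arm", "body": {
  "moves": [
    [[0,0,0],[0.02,0,0.002],0.3],
    [[0,0,0],[0.04,0,0.004],0.3],
    [[0,0,0],[0.04,0,0.004],0.3]
  ]
}}

```text
clock: 10.1
eef_pos: [595.3, -143.6, 60.6]
tcp_rot: [-3.141, -0.103, 1.558]
contact_force: [0.2, -2.6, 2.1]
opening: 0.651
grasp_force: 1.5
```

>>> {"method": "step_arm", "body": {
  "moves": [
    [[0,0,0],[0.01,0,0.001],0.3],
    [[0,0,0],[0.02,0,0.002],0.3],
    [[0,0,0],[0.02,0,0.002],0.3]
  ]
}}

```text
clock: 10.4
eef_pos: [595.2, -139.9, 60.4]
tcp_rot: [-3.141, -0.103, 1.557]
contact_force: [0.7, -4.8, 3.0]
opening: 0.649
grasp_force: 2.3
```

>>> {"method": "step_arm", "body": {
  "moves": [
    [[0,0,0],[0.01,0,0.002],0.3],
    [[0,0,0],[0.01,0,0.002],0.3]
  ]
}}

```text
clock: 10.6
eef_pos: [595.2, -137.9, 60.1]
tcp_rot: [-3.141, -0.103, 1.558]
contact_force: [1.2, -4.8, 3.4]
opening: 0.649
grasp_force: 2.4
```

>>> {"method": "step_arm", "body": {
  "moves": [
    [[0,0,0],[0.01,0,0.002],0.3],
    [[0,0,0],[0.01,0,0.002],0.3]
  ]
}}

```text
clock: 10.8
eef_pos: [595.2, -135.9, 59.9]
tcp_rot: [-3.141, -0.103, 1.558]
contact_force: [0.0, -4.6, 3.2]
opening: 0.651
grasp_force: 2.4
```

>>> {"method": "step_arm", "body": {
  "moves": [
    [[0,0,0],[0.01,0,0.002],0.3],
    [[0,0,0],[0.01,0,0.002],0.3]
  ]
}}

```text
clock: 11.0
eef_pos: [595.2, -134.9, 59.9]
tcp_rot: [-3.141, -0.102, 1.558]
contact_force: [-1.1, -10.9, 5.3]
opening: 0.649
grasp_force: 5.3
```

>>> {"method": "step_arm", "body": {
  "moves": [
    [[0,0,0],[0.006,0,0],0.3],
    [[0,0,0],[0.006,0,0],0.3]
  ]
}}

```text
clock: 11.2
eef_pos: [595.0, -134.7, 59.9]
tcp_rot: [-3.141, -0.101, 1.558]
contact_force: [-1.9, -17.8, 4.8]
opening: 0.651
grasp_force: 8.0
```

>>> {"method": "step_arm", "body": {
  "moves": [
    [[0,0,0],[-0.2,0,0],0.3],
    [[0,0,0],[-0.2,0,0],0.3],
    [[0,0,0],[-0.25,0,-0.7],-1],
    [[0,0,0],[-0.25,0,-0.7],-1],
    [[0,0,0],[-0.25,0,-0.7],-1],
    [[0,0,0],[-0.25,0,-0.7],-1]
  ]
}}

```text
clock: 11.8
eef_pos: [597.0, -197.6, 199.4]
tcp_rot: [3.135, -0.102, 1.557]
contact_force: [1.0, 0.0, 0.4]
opening: 0.002
grasp_force: 0.0
```

Run:
```python
from h import *
s=telemetry.sense();print(s['eef_pos'],s['tcp_rot'],s['qpos'].round(2))
# carton home frame
th=-.014;O=np.array([662,65])-Ro.from_euler('z',th).as_matrix()[:2,:2]@[70,95];print('home',O)
D=axes([0,0,-1],[1,-0.014,0]); go([O[0],O[1],250],D)
save('scene','s4.png',(200,150,200,150),4)
```

```text
[ 596.97613678 -197.62623789  199.35504956] [ 3.13535882 -0.10185878  1.5572568 ] [-0.38  0.41  1.64  0.11  1.13 -0.41]
home [590.67690333 -29.01072217]
turn [0.008, -0.13, 0.0] shift [0.864, -0.0419, -0.1665] rows 3.5
```

View pics/s4.png

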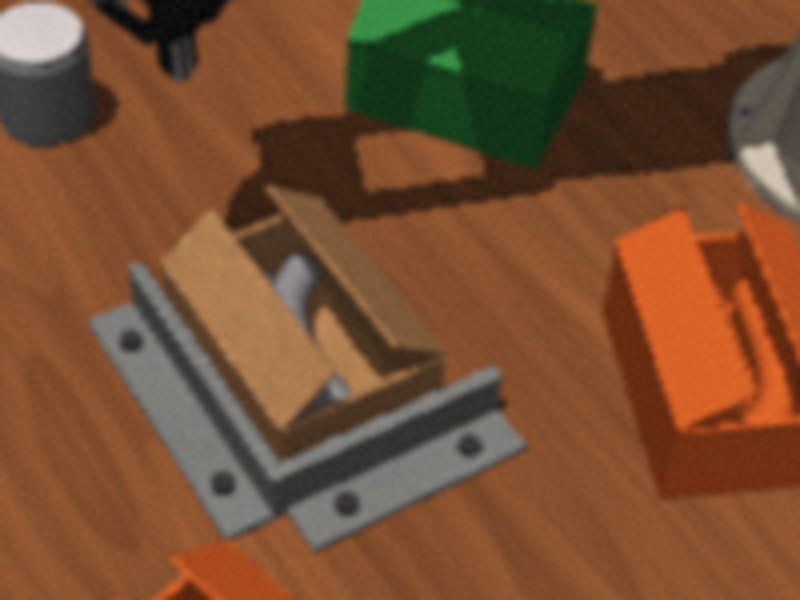

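The carton looks flush to both bars (inner corner at about (270,470) in the crop). Next I'll go above the slot.

>>> {"method": "step_arm", "body": {
  "moves": [
    [[0.008,-0.13,0],[0.86,-0.042,-0.167],-1],
    [[0.008,-0.13,0],[0.86,-0.042,-0.167],-1],
    [[0.008,-0.13,0],[0.86,-0.042,-0.167],-1],
    [[0.008,-0.13,0],[0.86,-0.042,-0.167],-1],
    [[0.008,-0.13,0],[0.86,-0.042,-0.167],-1],
    [[0.008,-0.13,0],[0.86,-0.042,-0.167],-1]
  ]
}}

```text
clock: 12.45
eef_pos: [587.2, -27.9, 243.2]
tcp_rot: [-3.131, -0.002, 1.56]
contact_force: [-0.3, -0.4, 0.0]
opening: 0.005
grasp_force: 0.0
```

Run:
```python
from h import *
s=telemetry.sense();print(s['eef_pos'],s['tcp_rot'],s['qpos'].round(2))
D=axes([0,0,-1],[1,-0.014,0]); go([589.7,-29,250],D);go([589.7,-29,112],D);go(d=[-10,0,0])
save('wrist','w4.png')
for n,z in (('near_edge',123),('far_edge',123),('carton_corner',0)):
  for c in ('top','wrist','scene'):
    if c!='wrist':imaging.grab_frame(c)
    for d in imaging.mark_of(c,n):
      p=at(c,d['xy'],z)
      if np.hypot(p[0]-600,p[1])<110: print(n,c,d['conf'],p)
```

```text
[587.15952067 -27.93134398 243.17426838] [-3.13077905e+00 -2.42959194e-03  1.55952529e+00] [-0.05  0.29  1.69  0.    1.17 -0.04]
turn [-0.014, -0.003, 0.003] shift [-0.0051, 0.0124, -0.0343] rows 0.1
turn [-0.014, -0.003, 0.003] shift [-0.0068, 0.0199, 0.6557] rows 2.6
turn [0.0, 0.0, 0.0] shift [-0.0006, -0.05, 0.0005] rows 0.2
near_edge top 0.65 [561.77998884 -31.60979578 123.        ]
near_edge wrist 0.75 [563.70637341 -35.11330579 123.        ]
near_edge scene 0.69 [552.79154307 -26.75268768 123.        ]
far_edge wrist 0.88 [614.88600613 -31.63408815 123.        ]
far_edge scene 0.98 [618.81493233 -29.67741392 123.        ]
carton_corner scene 0.94 [657.35543764  68.35337102   0.        ]
```

View pics/w4.png

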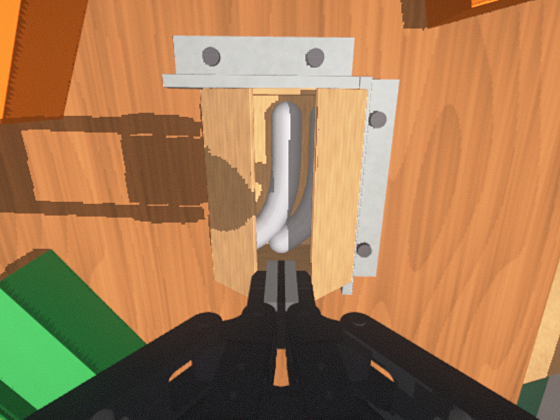

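The wrist view shows the carton flush against both bars, with the slot from column 254 to 316 and the gripper above it. Inserting, then sweeping the near flap towards -x.

>>> {"method": "step_arm", "body": {
  "moves": [
    [[-0.014,-0.003,0],[-0.006,0.018,0.65],-1],
    [[-0.014,-0.003,0],[-0.006,0.018,0.65],-1],
    [[-0.014,-0.003,0],[-0.006,0.018,0.65],-1],
    [[-0.014,-0.003,0],[-0.006,0.018,0.65],-1]
  ]
}}

```text
clock: 13.65
eef_pos: [587.4, -29.3, 110.4]
tcp_rot: [-3.136, -0.0, 1.558]
contact_force: [-0.6, -0.0, 1.4]
opening: 0.001
grasp_force: 0.0
```

>>> {"method": "step_arm", "body": {
  "moves": [
    [[0,0,0],[0,-0.05,0],-1],
    [[0,0,0],[0,-0.08,0],-1],
    [[0,0,0],[0,-0.1,0],-1],
    [[0,0,0],[0,-0.12,0],-1]
  ]
}}

```text
clock: 14.05
eef_pos: [568.5, -29.3, 117.0]
tcp_rot: [3.133, 0.0, 1.558]
contact_force: [3.9, 0.1, 4.1]
opening: 0.002
grasp_force: 2.7
```

```bash
cat > chk.py <<'E'
from h import *
# displacement of carton +y wall / far hinge corner in scene picture vs. s4 (px; ~0.32 px per mm), control: stop bar
a=cv2.cvtColor(cv2.resize(cv2.imread('pics/s4.png'),(200,150),interpolation=cv2.INTER_AREA),cv2.COLOR_BGR2GRAY)
f=imaging.grab_frame('scene')[:,:,::-1].copy();b=cv2.cvtColor(f[150:300,200:400],cv2.COLOR_BGR2GRAY)
def tm(n,x,y,w,h):
    T=a[y:y+h,x:x+w].astype('f4');W=np.eye(2,3,dtype='f4')
    try:
        cc,W=cv2.findTransformECC(T,b[y-0:y+h,x:x+w].astype('f4'),W,cv2.MOTION_TRANSLATION,(3,100,1e-5),None,1)
        print(n,round(cc,3),W[:,2].round(2))
    except Exception as e: print(n,'fail')
tm('wall+corner',66,92,40,26); tm('wallY',78,90,32,20); tm('far side corner',62,100,24,18); tm('bar',70,95,60,40);tm('feet',25,75,40,50)
for d in (5,10):
    p=lambda q:proj('scene',q)
    print('px for -x %d'%d,(p([590-d,60,80])-p([590,60,80])).round(2),end=' ')
    print('-y',(p([590,60-d,80])-p([590,60,80])).round(2))
s=telemetry.sense();print(s['eef_pos'],s['contact_force'])
E
python3 chk.py
```

```text
wall+corner 0.93 [ 1.96 -1.19]
wallY 0.912 [ 1.68 -0.98]
far side corner 0.831 [ 0.43 -0.33]
bar 0.955 [ 0.14 -0.14]
feet 0.875 [ 0.15 -0.14]
px for -x 5 [ 1.43 -0.68] -y [-0.91 -1.15]
px for -x 10 [ 2.86 -1.37] -y [-1.81 -2.3 ]
[567.35076682 -29.21930153 116.43942175] [3.23332366 0.04407017 5.1394487 ]
```

Template matching shows the carton was dragged about 6 mm in -x by the stiff near hinge. I'll swing the far flap first, since that pushes the carton back into the bar, and treat the near flap differently: grip it and rotate it about its hinge.

>>> {"method": "step_arm", "body": {
  "moves": [
    [[0,0,0],[0,0.1,0],-1],
    [[0,0,0],[0,0.18,0],-1],
    [[0,0,0],[0,0.25,0],-1],
    [[0,0,0],[0,0.3,0],-1],
    [[0,0,0],[0,0.35,0],-1],
    [[0,0,0],[0,0.4,0],-1]
  ]
}}

```text
clock: 14.7
eef_pos: [646.1, -30.2, 114.6]
tcp_rot: [3.141, -0.0, 1.558]
contact_force: [-2.2, 0.3, -0.1]
opening: -0.001
grasp_force: 0.7
```

>>> {"method": "step_arm", "body": {
  "moves": [
    [[0,0,0],[0,0.04,0],-1],
    [[0,0,0],[0,0.07,0],-1],
    [[0,0,0],[0,0.1,0],-1],
    [[0,0,0],[0,0.12,0],-1]
  ]
}}

```text
clock: 15.1
eef_pos: [670.9, -30.5, 114.5]
tcp_rot: [3.139, -0.0, 1.558]
contact_force: [-1.4, 0.2, -0.3]
opening: -0.003
grasp_force: 0.3
```

```bash
python3 chk.py
```

```text
wall+corner 0.905 [-14.58   6.7 ]
wallY 0.513 [ 3.08 -1.11]
far side corner 0.47 [ 4.67 -1.64]
bar 0.874 [-0.04  0.14]
feet fail
px for -x 5 [ 1.43 -0.68] -y [-0.91 -1.15]
px for -x 10 [ 2.86 -1.37] -y [-1.81 -2.3 ]
[671.43449817 -30.54574218 114.66774956] [0.281299   0.34499225 0.23562986]
```

>>> {"method": "step_arm", "body": {
  "moves": [
    [[0,0,0],[0,0.02,0.01],-1],
    [[0,0,0],[0,0.03,0.02],-1],
    [[0,0,0],[0,0.03,0.02],-1],
    [[0,0,0],[0,-0.1,0],-1],
    [[0,0,0],[0,-0.2,-0.5],-1],
    [[0,0,0],[0,-0.4,-0.65],-1],
    [[0,0,0],[0,-0.4,-0.65],-1],
    [[0,0,0],[0,-0.4,-0.65],-1]
  ]
}}

```text
clock: 15.95
eef_pos: [590.7, -29.6, 250.3]
tcp_rot: [3.131, 0.0, 1.558]
contact_force: [0.8, -1.4, -0.3]
opening: -0.002
grasp_force: 0.0
```

Run:
```python
from h import *
s=telemetry.sense();print(s['eef_pos'],s['tcp_rot'],s['contact_force'],s['qpos'].round(2))
save('wrist','w5.png');C=imaging.calibration('wrist')
import json;json.dump({k:np.array(v).tolist() for k,v in C.items()},open('w5.json','w'))
a=cv2.imread('pics/w5.png');imaging.grab_frame('scene');imaging.grab_frame('top')
for n,zz in (('near_edge',(120,135,145)),('far_edge',(120,)),('carton_corner',(0,))):
  for c in ('wrist','scene','top'):
    for d in imaging.mark_of(c,n):
      for z in zz:
        p=at(c,d['xy'],z)
        if np.hypot(p[0]-600,p[1])<150: print(n,c,round(d['conf'],2),p.round(1))
cv2.imwrite('pics/w5c.png',cv2.resize(a[10:310,110:450],None,fx=2,fy=2,interpolation=cv2.INTER_CUBIC))
```

```text
[590.72643132 -29.62904463 250.31944113] [3.13143411e+00 3.06434377e-04 1.55772779e+00] [ 0.84953078 -1.44471754 -0.34387604] [-0.05  0.28  1.69  0.    1.16 -0.04]
near_edge wrist 0.58 [549.1 -30.4 120. ]
near_edge wrist 0.58 [551.5 -25.7 135. ]
near_edge wrist 0.58 [553.1 -22.6 145. ]
near_edge scene 0.59 [538.2 -37.3 120. ]
near_edge scene 0.59 [546.1 -25.6 135. ]
near_edge scene 0.59 [551.3 -17.8 145. ]
near_edge top 0.85 [548.9 -20.  120. ]
near_edge top 0.85 [547.7 -20.4 135. ]
near_edge top 0.85 [547.  -20.7 145. ]
far_edge wrist 0.85 [686.1 -27.2 120. ]
far_edge scene 0.7 [688.9 -35.7 120. ]
carton_corner wrist 0.83 [642.1  62.3   0. ]
carton_corner scene 0.77 [639.4  57.8   0. ]
carton_corner top 0.78 [649.6  67.2   0. ]
```

View pics/w5c.png

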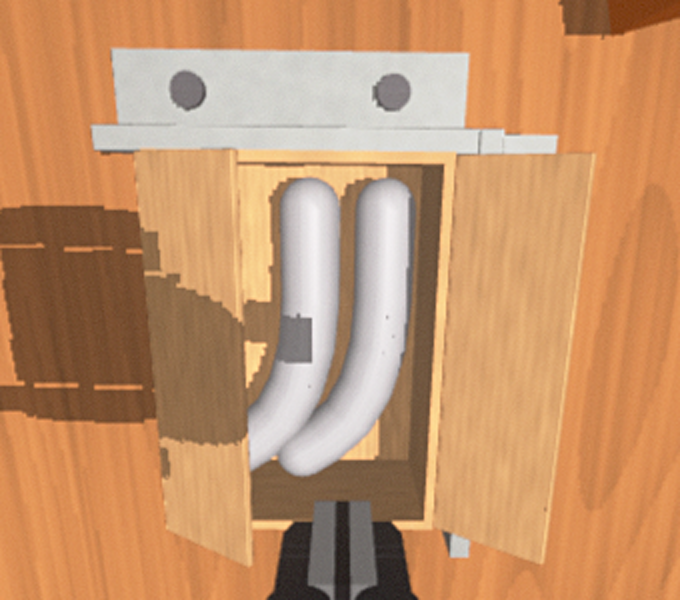

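The far flap is folded out (free edge at crop column ~570), and the near flap leans at about column 240. I'll measure the carton's x gap from the far wall's top edge, at crop (455,153) and (432,527).

```bash
cat >> h.py <<'E'
def atC(C,u,v,z):
    M=np.array(C['cam_to_world']);d=M[:3,:3]@np.array([(u-C['cx'])/C['fx'],-(v-C['cy'])/C['fy'],-1.]);o=M[:3,3]
    return o+d*(z-o[2])/d[2]
E
python3 - <<'E'
from h import *
import json;C=json.load(open('w5.json'))
f=lambda u,v,z:atC(C,110+u/2,10+v/2,z).round(1)
for n,u,v,z in [('far wall top L',455,153,85),('far wall top R',432,527,85),('near hinge L',135,151,85),('near hinge R',165,528,85),('near edge L',236,150,135),('near edge R',251,565,135),('far edge L',594,153,123),('far edge R',543,563,123),('bar corner50',480,153,50),('bar x end50',450,535,50)]: print(n,f(u,v,z))
E
```

```text
far wall top L [643.8  61.7  85. ]
far wall top R [ 639.5 -124.7   85. ]
near hinge L [503.5  64.4  85. ]
near hinge R [ 497.5 -122.7   85. ]
near edge L [554.9  62.3 135. ]
near edge R [ 549.9 -113.7  135. ]
far edge L [690.9  59.8 123. ]
far edge R [ 687.2 -123.1  123. ]
bar corner50 [662.   62.5  50. ]
bar x end50 [ 655.9 -150.7   50. ]
```

Run:
```python
from h import *
D=axes([0,0,-1],[1,-0.014,0]); go([602,-29,68],D);go([602,-29,150],D);go(d=[10,0,0])
```

```text
turn [0.002, -0.0, 0.001] shift [0.0031, 0.0578, 0.8798] rows 3.5
turn [0.002, -0.0, 0.001] shift [0.0032, 0.0585, 0.4698] rows 1.9
turn [0.0, 0.0, 0.0] shift [0.0006, 0.05, 0.0001] rows 0.2
```

>>> {"method": "step_arm", "body": {
  "moves": [
    [[0,0,0],[0.003,0.058,0.2],-1],
    [[0,0,0],[0.003,0.058,0.4],-1],
    [[0,0,0],[0.003,0.058,0.6],-1],
    [[0,0,0],[0.003,0.058,0.8],-1],
    [[0,0,0],[0.003,0.058,0.87],-1],
    [[0,0,0],[0.003,0.058,0.87],-1]
  ]
}}

```text
clock: 17.15
eef_pos: [600.8, -29.0, 68.7]
tcp_rot: [-3.14, -0.0, 1.558]
contact_force: [0.2, 0.1, 0.5]
opening: -0.005
grasp_force: 0.0
```

>>> {"method": "step_arm", "body": {
  "moves": [
    [[0,0,0],[0,0.04,0],-1],
    [[0,0,0],[0,0.08,0],-1],
    [[0,0,0],[0,0.11,0],-1],
    [[0,0,0],[0,0.14,0],-1],
    [[0,0,0],[0,0.16,0],-1]
  ]
}}

```text
clock: 17.65
eef_pos: [634.9, -29.5, 71.4]
tcp_rot: [3.139, 0.0, 1.558]
contact_force: [-3.4, -0.2, 4.6]
opening: -0.004
grasp_force: 1.8
```

>>> {"method": "step_arm", "body": {
  "moves": [
    [[0,0,0],[0,0.01,0],-1],
    [[0,0,0],[0,0.02,0],-1],
    [[0,0,0],[0,0.02,0],-1]
  ]
}}

```text
clock: 17.95
eef_pos: [638.3, -29.5, 70.6]
tcp_rot: [3.139, -0.0, 1.558]
contact_force: [-3.1, 0.8, 3.0]
opening: 0.003
grasp_force: 1.8
```

>>> {"method": "step_arm", "body": {
  "moves": [
    [[0,0,0],[0,0.01,0],-1],
    [[0,0,0],[0,0.01,0],-1]
  ]
}}

```text
clock: 18.15
eef_pos: [640.1, -29.5, 70.4]
tcp_rot: [3.14, -0.0, 1.558]
contact_force: [-2.9, -0.3, 0.9]
opening: 0.001
grasp_force: 1.7
```

>>> {"method": "step_arm", "body": {
  "moves": [
    [[0,0,0],[0,0.01,0],-1],
    [[0,0,0],[0,0.01,0],-1]
  ]
}}

```text
clock: 18.35
eef_pos: [642.2, -29.5, 70.4]
tcp_rot: [3.14, -0.0, 1.558]
contact_force: [-2.8, -0.8, 0.9]
opening: -0.0
grasp_force: 1.7
```

>>> {"method": "step_arm", "body": {
  "moves": [
    [[0,0,0],[0,0.01,0],-1],
    [[0,0,0],[0,0.01,0],-1]
  ]
}}

```text
clock: 18.55
eef_pos: [644.4, -29.6, 70.6]
tcp_rot: [3.139, -0.0, 1.558]
contact_force: [-4.6, 0.1, 1.4]
opening: -0.001
grasp_force: 1.7
```

>>> {"method": "step_arm", "body": {
  "moves": [
    [[0,0,0],[0,0.01,0],-1],
    [[0,0,0],[0,0.01,0],-1]
  ]
}}

```text
clock: 18.75
eef_pos: [646.4, -29.7, 70.6]
tcp_rot: [3.139, -0.0, 1.558]
contact_force: [-3.3, 1.0, 0.2]
opening: -0.002
grasp_force: 1.7
```

>>> {"method": "step_arm", "body": {
  "moves": [
    [[0,0,0],[0,0.01,0],-1],
    [[0,0,0],[0,0.01,0],-1]
  ]
}}

```text
clock: 18.95
eef_pos: [647.1, -29.6, 70.5]
tcp_rot: [-3.141, -0.0, 1.558]
contact_force: [-7.7, -0.2, 4.4]
opening: -0.001
grasp_force: 4.2
```

>>> {"method": "step_arm", "body": {
  "moves": [
    [[0,0,0],[0,0.008,0],-1],
    [[0,0,0],[0,0.008,0],-1]
  ]
}}

```text
clock: 19.15
eef_pos: [647.6, -29.6, 70.5]
tcp_rot: [-3.139, -0.0, 1.558]
contact_force: [-11.4, -0.6, 6.1]
opening: 0.001
grasp_force: 5.9
```

Run:
```python
from h import *
s=telemetry.sense();print(s['eef_pos'],s['contact_force'])
D=axes([0,0,-1],[1,-0.014,0]); go([590,-29,80],D)
a=imaging.grab_frame('scene');cv2.imwrite('pics/s6.png',a[:,:,::-1])
for n,zz in (('near_edge',(119,)),('carton_corner',(0,))):
  for c in ('scene','top'):
    if c=='top':imaging.grab_frame('top')
    for d in imaging.mark_of(c,n):
      for z in zz:
        p=at(c,d['xy'],z)
        if np.hypot(p[0]-600,p[1])<150: print(n,c,round(d['conf'],2),p.round(1))
```

```text
[647.55417909 -29.6403985   70.46352759] [-11.3912027   -0.55743478   6.14651923]
turn [-0.003, -0.0, 0.001] shift [-0.0005, -0.2879, -0.047] rows 1.2
near_edge scene 0.83 [567.  -53.4 119. ]
carton_corner scene 0.75 [645.4  54.7   0. ]
carton_corner top 0.89 [654.7  61.3   0. ]
```

>>> {"method": "step_arm", "body": {
  "moves": [
    [[0,0,0],[0,-0.1,0],-1],
    [[0,0,0],[0,-0.27,-0.045],-1],
    [[0,0,0],[0,-0.27,-0.045],-1],
    [[0,0,0],[0,-0.27,-0.045],-1]
  ]
}}

```text
clock: 19.9
eef_pos: [597.0, -29.0, 80.3]
tcp_rot: [3.136, 0.0, 1.558]
contact_force: [0.7, 0.4, 0.7]
opening: 0.003
grasp_force: 0.0
```

>>> {"method": "step_arm", "body": {
  "moves": [
    [[0,0,0],[0,-0.06,-0.02],-1],
    [[0,0,0],[0,-0.095,-0.065],-1],
    [[0,0,0],[0,-0.12,-0.105],-1],
    [[0,0,0],[0,-0.15,-0.145],-1]
  ]
}}

```text
clock: 20.3
eef_pos: [565.9, -28.6, 109.5]
tcp_rot: [3.138, 0.0, 1.558]
contact_force: [1.5, 0.8, -1.2]
opening: -0.004
grasp_force: 0.3
```

```bash
cat > trk.py <<'E'
from h import *
s=telemetry.sense();print(s['eef_pos'],s['contact_force'])
a=cv2.imread('pics/s6.png',0).astype('f4');b=cv2.cvtColor(imaging.grab_frame('scene'),cv2.COLOR_RGB2GRAY).astype('f4')
# far flap patch (on carton) and bar patch as control
for n,q in (('carton far hinge side',[[661,-110,85],[661,50,85],[690,-60,115]]),('wall',[[590,62,70],[640,64,80],[545,64,70]]),('bar',[[670,-100,50],[600,75,50]])):
    uv=np.array([proj('scene',p) for p in q]);
    x0,y0=np.floor(uv.min(0)-4).astype(int);x1,y1=np.ceil(uv.max(0)+4).astype(int)
    m=12;T=a[y0:y1,x0:x1];S=b[y0-m:y1+m,x0-m:x1+m]
    R=cv2.matchTemplate(S,T,cv2.TM_CCOEFF_NORMED);_,v,_,l=cv2.minMaxLoc(R)
    print(n,round(v,3),'shift px',l[0]-m,l[1]-m)
print('-x10 =',(proj('scene',[580,60,80])-proj('scene',[590,60,80])).round(1))
E
python3 trk.py
```

```text
[565.89377664 -28.62170726 109.47267841] [ 1.46227949  0.83198675 -1.20490216]
carton far hinge side 0.551 shift px 2 -12
wall 0.765 shift px 12 -5
bar 0.387 shift px 2 -12
-x10 = [ 2.9 -1.4]
```

Forces are now low (1.5 N), as intended. Continuing along the arc to upright.

>>> {"method": "step_arm", "body": {
  "moves": [
    [[0,0,0],[0,-0.035,-0.03],-1],
    [[0,0,0],[0,-0.07,-0.055],-1],
    [[0,0,0],[0,-0.1,-0.075],-1],
    [[0,0,0],[0,-0.135,-0.09],-1]
  ]
}}

```text
clock: 20.75
eef_pos: [537.9, -28.2, 126.6]
tcp_rot: [3.14, -0.0, 1.558]
contact_force: [1.5, 0.6, -0.9]
opening: -0.001
grasp_force: 0.3
```

>>> {"method": "step_arm", "body": {
  "moves": [
    [[0,0,0],[0,-0.03,-0.005],-1],
    [[0,0,0],[0,-0.06,-0.005],-1],
    [[0,0,0],[0,-0.08,0],-1]
  ]
}}

```text
clock: 21.05
eef_pos: [521.9, -28.0, 126.2]
tcp_rot: [3.14, -0.0, 1.558]
contact_force: [1.2, -0.6, 0.2]
opening: -0.001
grasp_force: 0.3
```

>>> {"method": "step_arm", "body": {
  "moves": [
    [[0,0,0],[0,-0.033,0.01],-1],
    [[0,0,0],[0,-0.06,0.02],-1],
    [[0,0,0],[0,-0.088,0.04],-1],
    [[0,0,0],[0,-0.11,0.06],-1],
    [[0,0,0],[0,-0.11,0.06],-1]
  ]
}}

```text
clock: 21.55
eef_pos: [499.4, -27.7, 113.5]
tcp_rot: [3.141, -0.0, 1.558]
contact_force: [0.3, -0.2, -0.3]
opening: -0.002
grasp_force: 0.0
```

Run:
```python
from h import *
s=telemetry.sense();print(s['eef_pos'],s['contact_force'])
for c in ('scene','top'):
  im=imaging.grab_frame(c);cv2.imwrite('pics/%s7.png'%c,im[:,:,::-1])
  for n,z in (('near_edge',130),('far_edge',123),('carton_corner',0)):
    for d in imaging.mark_of(c,n):
        p=at(c,d['xy'],z)
        if np.hypot(p[0]-590,p[1])<150: print(n,c,round(d['conf'],2),p.round(1))
```

```text
[499.43031164 -27.7079639  113.50302058] [ 0.32472348 -0.19061789 -0.32735084]
near_edge scene 0.81 [460. -33. 130.]
far_edge scene 0.72 [694.7 -28.2 123. ]
carton_corner scene 0.91 [651.4  66.    0. ]
near_edge top 0.39 [643.   53.9 130. ]
far_edge top 0.9 [699.9 -28.8 123. ]
carton_corner top 0.81 [656.   68.5   0. ]
```

Both flaps are out by now. I'll retract and reseat by gently pressing on the inner +x and +y walls, using force to confirm contact.

>>> {"method": "step_arm", "body": {
  "moves": [
    [[0,0,0],[0,0.1,-0.05],-1],
    [[0,0,0],[0,0.3,-0.3],-1],
    [[0,0,0],[0,0.5,-0.55],-1],
    [[0,0,0],[0,0.5,-0.68],-1],
    [[0,0,0],[0,0.5,-0.68],-1],
    [[0,0,0],[0,0.5,-0.68],-1]
  ]
}}

```text
clock: 22.55
eef_pos: [601.2, -29.0, 251.6]
tcp_rot: [3.137, 0.0, 1.558]
contact_force: [-0.7, 0.1, -0.9]
opening: -0.002
grasp_force: 0.0
```

Run:
```python
from h import *
import json
s=telemetry.sense();print(s['eef_pos'],s['tcp_rot'],s['contact_force'])
im=imaging.grab_frame('wrist');C=imaging.calibration('wrist');cv2.imwrite('pics/w8.png',im[:,:,::-1]);json.dump({k:np.array(v).tolist() for k,v in C.items()},open('w8.json','w'))
for n,z in (('near_edge',125),('far_edge',123),('carton_corner',0),('carton',0)):
    for d in imaging.mark_of('wrist',n):
        p=at('wrist',d['xy'],z)
        if np.hypot(p[0]-590,p[1])<150: print(n,round(d['conf'],2),p.round(1))
# intensity profile along x at several y, rim height 85: inner edges of wall
g=cv2.cvtColor(im,cv2.COLOR_RGB2GRAY).astype('f4')
for y in (0,20,35):
    xs=np.arange(440,720,4);print(y,[int(cv2.getRectSubPix(g,(1,1),tuple(map(float,proj('wrist',[x,y,85]))))[0,0]) for x in xs])
D=axes([0,0,-1],[1,-0.014,0]); go([610,-29,68],D)
```

```text
[601.18371432 -29.02261943 251.62157729] [3.13680373e+00 2.01723195e-05 1.55786597e+00] [-0.6638176   0.0677299  -0.87960742]
near_edge 0.83 [471.1 -30.4 125. ]
far_edge 0.76 [693.7 -30.  123. ]
carton_corner 0.67 [647.7  63.9   0. ]
carton 0.61 [573.7 -29.5   0. ]
0 [157, 104, 91, 113, 102, 99, 103, 99, 104, 102, 104, 103, 106, 99, 99, 100, 101, 107, 121, 85, 86, 85, 84, 119, 121, 121, 121, 146, 208, 211, 207, 212, 122, 161, 200, 223, 236, 225, 204, 147, 123, 112, 173, 201, 225, 235, 221, 130, 121, 90, 87, 214, 153, 174, 183, 174, 174, 178, 177, 178, 176, 176, 172, 175, 170, 171, 181, 178, 168, 158]
20 [153, 163, 90, 117, 102, 102, 98, 103, 105, 101, 105, 102, 97, 98, 104, 103, 105, 97, 115, 85, 113, 108, 108, 204, 204, 203, 209, 210, 204, 211, 210, 213, 124, 151, 195, 221, 236, 227, 207, 165, 124, 109, 168, 199, 224, 238, 224, 203, 112, 88, 87, 208, 153, 177, 173, 176, 179, 170, 175, 175, 172, 177, 176, 174, 172, 179, 174, 183, 168, 160]
35 [86, 90, 91, 126, 97, 98, 97, 98, 106, 103, 97, 103, 103, 102, 103, 101, 104, 155, 208, 112, 110, 108, 109, 194, 201, 206, 205, 209, 206, 211, 208, 209, 121, 149, 194, 219, 237, 232, 209, 171, 120, 114, 161, 196, 222, 239, 226, 199, 112, 88, 87, 206, 152, 174, 172, 174, 183, 176, 169, 172, 175, 172, 177, 171, 173, 174, 174, 189, 164, 157]
turn [-0.0, -0.0, 0.001] shift [0.0006, 0.0544, 0.9054] rows 3.6
```

The near flap is now out 36 mm past its hinge, and the far one stays out. The rim profile shows the carton about 12 mm short in x, so I'm reseating from inside.

>>> {"method": "step_arm", "body": {
  "moves": [
    [[0,0,0],[0,0.054,0.24],-1],
    [[0,0,0],[0,0.054,0.48],-1],
    [[0,0,0],[0,0.054,0.72],-1],
    [[0,0,0],[0,0.054,0.9],-1],
    [[0,0,0],[0,0.054,0.9],-1],
    [[0,0,0],[0,0.054,0.9],-1]
  ]
}}

```text
clock: 23.4
eef_pos: [611.1, -29.2, 70.4]
tcp_rot: [3.141, -0.0, 1.558]
contact_force: [-0.0, 1.1, 0.9]
opening: 0.001
grasp_force: 0.0
```

>>> {"method": "step_arm", "body": {
  "moves": [
    [[0,0,0],[0,0.05,0],-1],
    [[0,0,0],[0,0.09,0],-1],
    [[0,0,0],[0,0.12,0],-1],
    [[0,0,0],[0,0.15,0],-1],
    [[0,0,0],[0,0.165,0],-1],
    [[0,0,0],[0,0.165,0],-1]
  ]
}}

```text
clock: 24.0
eef_pos: [645.1, -29.6, 70.9]
tcp_rot: [3.139, -0.0, 1.558]
contact_force: [-4.2, 0.7, 2.6]
opening: -0.0
grasp_force: 1.8
```

>>> {"method": "step_arm", "body": {
  "moves": [
    [[0,0,0],[0,0.01,0],-1],
    [[0,0,0],[0,0.02,0],-1],
    [[0,0,0],[0,0.02,0],-1]
  ]
}}

```text
clock: 24.3
eef_pos: [647.3, -29.6, 70.4]
tcp_rot: [-3.141, -0.0, 1.558]
contact_force: [-7.1, -0.1, 6.6]
opening: 0.0
grasp_force: 4.2
```

>>> {"method": "step_arm", "body": {
  "moves": [
    [[0,0,0],[0,0.008,0],-1],
    [[0,0,0],[0,0.008,0],-1],
    [[0,0,0],[0,-0.05,0],-1],
    [[0,0,0],[0,-0.2,0],-1],
    [[0,0,0],[0.15,-0.25,0],-1],
    [[0,0,0],[0.27,-0.25,0],-1],
    [[0,0,0],[0.32,-0.25,0],-1],
    [[0,0,0],[0.32,-0.25,0],-1]
  ]
}}

```text
clock: 25.1
eef_pos: [599.9, 36.0, 70.6]
tcp_rot: [3.138, -0.0, 1.56]
contact_force: [0.2, -0.2, 0.8]
opening: 0.001
grasp_force: 0.0
```

>>> {"method": "step_arm", "body": {
  "moves": [
    [[0,0,0],[0.02,0,0],-1],
    [[0,0,0],[0.03,0,0],-1],
    [[0,0,0],[0.04,0,0],-1],
    [[0,0,0],[0.04,0,0],-1]
  ]
}}

```text
clock: 25.5
eef_pos: [599.6, 42.7, 70.5]
tcp_rot: [3.139, -0.0, 1.557]
contact_force: [0.2, -0.8, 0.9]
opening: -0.001
grasp_force: 0.0
```

>>> {"method": "step_arm", "body": {
  "moves": [
    [[0,0,0],[0.01,0,0],-1],
    [[0,0,0],[0.015,0,0],-1],
    [[0,0,0],[0.015,0,0],-1]
  ]
}}

```text
clock: 25.8
eef_pos: [599.6, 46.0, 70.6]
tcp_rot: [3.139, -0.0, 1.558]
contact_force: [-0.2, -0.2, 0.7]
opening: 0.001
grasp_force: 0.0
```

>>> {"method": "step_arm", "body": {
  "moves": [
    [[0,0,0],[0.01,0,0],-1],
    [[0,0,0],[0.01,0,0],-1]
  ]
}}

```text
clock: 26.0
eef_pos: [599.6, 48.2, 70.6]
tcp_rot: [3.139, -0.0, 1.558]
contact_force: [-0.2, 0.2, -0.4]
opening: -0.003
grasp_force: 0.0
```

>>> {"method": "step_arm", "body": {
  "moves": [
    [[0,0,0],[0.01,0,0],-1],
    [[0,0,0],[0.01,0,0],-1]
  ]
}}

```text
clock: 26.2
eef_pos: [599.6, 49.5, 70.6]
tcp_rot: [3.139, 0.001, 1.558]
contact_force: [0.3, -4.6, 0.9]
opening: -0.001
grasp_force: 2.2
```

>>> {"method": "step_arm", "body": {
  "moves": [
    [[0,0,0],[0.01,0,0],-1],
    [[0,0,0],[0.01,0,0],-1]
  ]
}}

```text
clock: 26.4
eef_pos: [599.6, 50.0, 70.6]
tcp_rot: [3.139, 0.003, 1.559]
contact_force: [-0.4, -14.9, 1.3]
opening: 0.001
grasp_force: 7.4
```

Both faces are firmly home: contact was stiff immediately at y=49. Retracting straight up for a final numeric check.

>>> {"method": "step_arm", "body": {
  "moves": [
    [[0,0,0],[-0.1,0,0],-1],
    [[0,0,0],[-0.3,0,0],-1],
    [[0,0,0],[-0.35,0,-0.3],-1],
    [[0,0,0],[-0.38,0,-0.55],-1],
    [[0,0,0],[-0.38,0,-0.9],-1],
    [[0,0,0],[-0.38,0,-0.9],-1],
    [[0,0,0],[-0.38,0,-0.9],-1]
  ]
}}

```text
clock: 27.1
eef_pos: [601.0, -24.1, 256.1]
tcp_rot: [3.13, -0.0, 1.558]
contact_force: [0.3, 0.2, -0.0]
opening: 0.0
grasp_force: 0.0
```

Run:
```python
from h import *
import json
s=telemetry.sense();print(s['eef_pos'],s['contact_force'])
im=imaging.grab_frame('wrist')
for n,z in (('near_edge',125),('far_edge',123),('carton_corner',0),('carton',0)):
    for d in imaging.mark_of('wrist',n):
        p=at('wrist',d['xy'],z)
        if np.hypot(p[0]-590,p[1])<150: print(n,round(d['conf'],2),p.round(1))
g=cv2.cvtColor(im,cv2.COLOR_RGB2GRAY).astype('f4')
v=lambda x,y:int(cv2.getRectSubPix(g,(1,1),tuple(map(float,proj('wrist',[x,y,85]))))[0,0])
for y in (-100,-60,0,20,40): print('y',y,'far 640..672/2',[v(x,y) for x in range(640,674,2)],'near 506..540/2',[v(x,y) for x in range(506,542,2)])
for x in (560,590,630): print('x',x,'48..76/2',[v(x,y) for y in range(48,78,2)])
for c in ('top',):
  imaging.grab_frame(c)
  for n in ('flange','tin','wrench'):
    for d in imaging.mark_of(c,n)[:1]: print(n,d['xy'],at(c,d['xy'],0)[:2].round())
```

```text
[600.99972339 -24.07649571 256.12645523] [ 0.34505713  0.19172254 -0.01676012]
near_edge 0.84 [469.5 -30.6 125. ]
carton_corner 0.91 [647.   59.8   0. ]
carton 0.9 [571.5 -29.9   0. ]
y -100 far 640..672/2 [212, 154, 173, 175, 177, 173, 171, 175, 172, 175, 174, 176, 178, 182, 177, 173, 177] near 506..540/2 [210, 214, 146, 108, 110, 110, 96, 98, 99, 99, 98, 101, 98, 99, 100, 96, 98, 100]
y -60 far 640..672/2 [216, 204, 154, 175, 174, 182, 177, 181, 176, 172, 177, 174, 181, 178, 182, 174, 175] near 506..540/2 [114, 122, 163, 112, 112, 111, 111, 107, 109, 108, 113, 161, 126, 122, 126, 120, 117, 111]
y 0 far 640..672/2 [212, 214, 168, 172, 172, 173, 181, 177, 176, 167, 172, 173, 174, 175, 173, 182, 176] near 506..540/2 [107, 119, 121, 101, 85, 85, 86, 83, 88, 85, 84, 90, 119, 121, 120, 120, 120, 120]
y 20 far 640..672/2 [182, 206, 184, 165, 176, 176, 176, 165, 175, 173, 173, 176, 171, 167, 168, 181, 175] near 506..540/2 [161, 164, 178, 184, 96, 87, 87, 102, 98, 86, 88, 83, 116, 124, 202, 211, 200, 211]
y 40 far 640..672/2 [153, 206, 206, 154, 176, 171, 173, 168, 169, 179, 176, 177, 171, 178, 172, 176, 175] near 506..540/2 [178, 177, 203, 206, 107, 109, 111, 112, 110, 110, 105, 105, 190, 216, 197, 209, 205, 205]
x 560 48..76/2 [200, 205, 208, 209, 208, 207, 197, 210, 200, 213, 210, 213, 212, 202, 208]
x 590 48..76/2 [175, 164, 206, 206, 205, 204, 205, 205, 204, 219, 217, 217, 220, 188, 210]
x 630 48..76/2 [117, 118, 116, 117, 112, 171, 205, 198, 216, 218, 219, 218, 208, 219, 219]
flange [146.5, 203.1] [570. 426.]
tin [387.2, 191.2] [ 632. -425.]
wrench [404.5, 265.1] [ 374. -487.]
```

The force says home but the vision says the rim is ~12 mm short. I'll resolve that by comparing the same profiles in the known-home pictures (s4, w4) with fresh ones.

Run:
```python
from h import *
import json
# scene: +y wall at z=70, y=65 along x
s4=cv2.resize(cv2.imread('pics/s4.png'),(200,150),interpolation=cv2.INTER_AREA)
now=imaging.grab_frame('scene')[150:300,200:400,::-1].copy();cv2.imwrite('pics/s9.png',now)
def prof(im,z,y,xs):
    o=[]
    for x in xs:
        u=proj('scene',[x,y,z])-[200,150]; o.append(int(cv2.getRectSubPix(im[:,:,1].copy(),(1,1),(float(u[0]),float(u[1])))[0,0]))
    return o
for z in (62,72): 
    print('s4',z,prof(s4,z,65,range(480,700,6)));print('nw',z,prof(now,z,65,range(480,700,6)))
# wrist w4 camera from tool pose
cam=np.array([82.70,-1.23,-142.37])
C=imaging.calibration('wrist');s=telemetry.sense()
R=Ro.from_euler('xyz',s['tcp_rot']);M=np.array(C['cam_to_world']);B=R.inv().as_matrix()@M[:3,:3]
print('cam off now',R.inv().apply(M[:3,3]-s['eef_pos']))
R4=Ro.from_euler('xyz',[-3.13077905,-.00242959,1.55952529]);P=np.array([587.1595,-27.9313,243.174])
def pw(p):
    q=(R4.as_matrix()@B).T@(np.array(p,float)-(P+R4.apply(cam)));return (C['cx']+C['fx']*q[0]/-q[2],C['cy']-C['fy']*q[1]/-q[2])
g4=cv2.imread('pics/w4.png')[:,:,1];gn=imaging.grab_frame('wrist')[:,:,1].copy()
for y in (40,20,):
  print('w4 y',y,'490..690/4',[int(cv2.getRectSubPix(g4,(1,1),tuple(map(float,pw([x,y,85]))))[0,0]) for x in range(490,692,4)])
  print('nw y',y,'490..690/4',[int(cv2.getRectSubPix(gn,(1,1),tuple(map(float,proj('wrist',[x,y,85]))))[0,0]) for x in range(490,692,4)])
# bar top edge z=50 (face) check at y=-150 beyond carton end
print('bar now y=-150',[int(cv2.getRectSubPix(gn,(1,1),tuple(map(float,proj('wrist',[x,-150,50]))))[0,0]) for x in range(640,690,3)])
print('ybar x=480 z50',[int(cv2.getRectSubPix(gn,(1,1),tuple(map(float,proj('wrist',[485,y,50]))))[0,0]) for y in range(50,90,3)])
```

```text
s4 62 [79, 79, 79, 79, 84, 80, 70, 55, 53, 53, 52, 52, 50, 52, 53, 51, 50, 49, 51, 50, 51, 50, 50, 50, 49, 51, 50, 50, 49, 52, 59, 107, 129, 92, 62, 89, 120]
nw 62 [34, 32, 31, 31, 34, 44, 51, 53, 53, 52, 52, 51, 54, 51, 51, 49, 53, 50, 51, 51, 50, 50, 49, 50, 50, 49, 48, 49, 51, 50, 44, 52, 61, 52, 46, 82, 117]
s4 72 [77, 79, 79, 79, 79, 82, 71, 57, 54, 54, 52, 54, 53, 52, 52, 52, 52, 51, 52, 52, 51, 51, 50, 52, 51, 51, 50, 51, 51, 49, 56, 73, 124, 119, 69, 68, 112]
nw 72 [33, 34, 33, 32, 34, 43, 51, 52, 54, 54, 53, 53, 57, 53, 52, 53, 52, 50, 48, 49, 49, 49, 50, 53, 49, 49, 50, 50, 51, 54, 42, 46, 54, 55, 46, 51, 110]
cam off now [  82.33914414    0.68498584 -142.35853633]
w4 y 40 490..690/4 [81, 79, 82, 105, 128, 142, 137, 155, 158, 158, 160, 161, 162, 164, 154, 156, 159, 188, 211, 203, 137, 111, 139, 185, 212, 233, 121, 118, 103, 107, 105, 106, 182, 189, 187, 187, 185, 190, 189, 196, 187, 183, 187, 211, 128, 130, 132, 209, 217, 169, 153]
nw y 40 490..690/4 [95, 92, 97, 103, 103, 104, 196, 109, 105, 104, 100, 179, 196, 199, 195, 195, 197, 202, 203, 199, 132, 122, 183, 206, 229, 232, 213, 183, 111, 115, 138, 186, 208, 232, 224, 212, 101, 82, 83, 87, 202, 163, 163, 156, 168, 165, 167, 167, 162, 158, 160]
w4 y 20 490..690/4 [79, 83, 81, 78, 81, 79, 125, 158, 164, 158, 160, 163, 158, 159, 154, 162, 157, 179, 203, 205, 157, 113, 147, 187, 214, 236, 122, 116, 103, 111, 102, 117, 188, 187, 189, 187, 181, 192, 181, 194, 188, 192, 191, 203, 216, 216, 215, 212, 213, 158, 152]
nw y 20 490..690/4 [93, 94, 99, 95, 99, 94, 104, 99, 77, 96, 97, 155, 199, 199, 202, 204, 198, 200, 202, 203, 114, 130, 186, 207, 230, 232, 212, 177, 116, 113, 146, 188, 213, 236, 230, 212, 105, 84, 86, 115, 201, 162, 166, 154, 161, 164, 159, 170, 165, 158, 165]
bar now y=-150 [145, 147, 147, 149, 141, 71, 170, 168, 153, 162, 159, 166, 164, 168, 167, 161, 160]
ybar x=480 z50 [167, 165, 164, 165, 160, 152, 201, 202, 202, 203, 137, 136, 135, 138]
```

Run:
```python
from h import *
s=telemetry.sense();print(s['clock'],s['eef_pos'],np.abs(s['qvel']).max())
C1=imaging.calibration('wrist');gn=imaging.grab_frame('wrist')[:,:,1].copy();C2=imaging.calibration('wrist')
print('cam drift',np.array(C2['cam_to_world'])[:3,3]-np.array(C1['cam_to_world'])[:3,3])
v=lambda g,c,p:int(cv2.getRectSubPix(g,(1,1),tuple(map(float,proj(c,p))))[0,0])
for y in (-100,0,40): print('y',y,'far 640..668',[v(gn,'wrist',[x,y,85]) for x in range(640,670,2)],'near 506..532',[v(gn,'wrist',[x,y,85]) for x in range(506,534,2)])
print('bar y-150 z50 646..670',[v(gn,'wrist',[x,-150,50]) for x in range(646,690,2)])
print('bar y-150 z0 646..',[v(gn,'wrist',[x,-150,0]) for x in range(646,680,2)])
gt=imaging.grab_frame('top')[:,:,1].copy()
for y in (-60,-29,0,40): print('top y',y,'500..700/4 z85',[v(gt,'top',[x,y,85]) for x in range(500,702,4)])
print('top y=-150 z50 bar 640..690/3',[v(gt,'top',[x,-150,50]) for x in range(640,692,3)])
```

```text
27.65 [598.05224659 -23.95100442 249.91966426] 0.004510142817178554
cam drift [ 0.03293679 -0.01420831  0.18213547]
y -100 far 640..668 [82, 84, 174, 205, 171, 163, 166, 170, 170, 166, 162, 162, 163, 169, 162] near 506..532 [178, 179, 204, 207, 129, 103, 102, 103, 99, 91, 88, 93, 88, 92]
y 0 far 640..668 [85, 83, 84, 161, 210, 197, 157, 162, 159, 167, 168, 166, 163, 152, 164] near 506..532 [98, 99, 102, 109, 115, 98, 80, 79, 80, 76, 79, 77, 78, 83]
y 40 far 640..668 [82, 84, 84, 95, 199, 202, 143, 167, 166, 159, 163, 156, 164, 167, 169] near 506..532 [104, 106, 166, 169, 196, 191, 111, 103, 102, 106, 104, 105, 101, 97]
bar y-150 z50 646..670 [144, 145, 148, 136, 86, 83, 172, 173, 165, 152, 158, 164, 158, 163, 163, 163, 164, 165, 164, 168, 157, 155]
bar y-150 z0 646.. [90, 91, 82, 82, 83, 177, 209, 211, 155, 149, 164, 166, 164, 167, 160, 161, 167]
top y -60 500..700/4 z85 [162, 162, 163, 165, 169, 168, 166, 165, 163, 161, 156, 144, 138, 139, 146, 156, 163, 169, 171, 166, 156, 139, 124, 122, 131, 143, 153, 154, 144, 136, 135, 136, 140, 142, 143, 145, 153, 160, 163, 166, 172, 175, 178, 
[... 250 characters left out ...]
189, 192, 195, 197, 198, 198, 196, 194, 193]
top y 0 500..700/4 z85 [86, 86, 90, 90, 95, 104, 118, 134, 146, 150, 150, 148, 147, 136, 110, 84, 77, 89, 104, 119, 131, 136, 127, 109, 96, 96, 96, 95, 100, 109, 122, 131, 140, 147, 154, 160, 166, 170, 173, 177, 180, 184, 188, 190, 194, 197, 198, 199, 197, 195, 193]
top y 40 500..700/4 z85 [83, 84, 89, 103, 124, 139, 145, 146, 145, 145, 145, 146, 147, 139, 119, 100, 95, 108, 129, 145, 156, 160, 153, 140, 114, 94, 94, 106, 109, 105, 113, 126, 137, 146, 153, 158, 164, 168, 172, 176, 178, 182, 186, 190, 193, 196, 198, 199, 198, 196, 194]
top y=-150 z50 bar 640..690/3 [80, 73, 70, 70, 76, 95, 123, 142, 151, 153, 151, 151, 154, 155, 156, 157, 157, 157]
```

Settled measurements from two cameras agree that the carton is about 5 mm short in x. I suspect the finger knuckles, which lie along x in this yaw, caught the flap while retracting. I'll turn the tool 90° so they lie along y and reseat again.

>>> {"method": "step_arm", "body": {
  "moves": [
    [[0,0,-1],[0,0.06,0],-1],
    [[0,0,-1],[0,0.06,0],-1],
    [[0,0,-1],[0,0.06,0],-1],
    [[0,0,-1],[0,0.06,0],-1],
    [[0,0,-1],[0,0.06,0],-1],
    [[0,0,-1],[0,0.06,0],-1]
  ]
}}

```text
clock: 28.35
eef_pos: [610.2, -24.2, 250.5]
tcp_rot: [3.14, 0.002, 2.349]
contact_force: [0.7, 0.1, 0.3]
opening: 0.001
grasp_force: 0.0
```

>>> {"method": "step_arm", "body": {
  "moves": [
    [[0,0,-1],[0,0,0],-1],
    [[0,0,-1],[0,0,0],-1],
    [[0,0,-1],[0,0,0],-1],
    [[0,0,-1],[0,0,0],-1],
    [[0,0,-1],[0,0,0],-1],
    [[0,0,-1],[0,0,0],-1]
  ]
}}

```text
clock: 28.95
eef_pos: [610.2, -24.2, 250.5]
tcp_rot: [3.142, 0.002, 3.134]
contact_force: [-0.7, 0.5, -0.5]
opening: -0.0
grasp_force: 0.0
```

Run:
```python
from h import *
s=telemetry.sense();print(s['eef_pos'],s['tcp_rot'],s['qpos'].round(2))
D=axes([0,0,-1],[0.014,1,0]); go([615,-29,62],D);go(d=[10,0,0])
```

```text
[610.22677701 -24.17368246 250.5320227 ] [3.14157367e+00 2.39981209e-03 3.13402463e+00] [-0.04  0.31  1.65  0.    1.18 -1.61]
turn [0.0, 0.003, 0.008] shift [-0.0218, -0.024, 0.9427] rows 3.8
turn [0.0, 0.0, 0.0] shift [-0.05, 0.0004, 0.0001] rows 0.2
```

>>> {"method": "step_arm", "body": {
  "moves": [
    [[0,0,0.008],[-0.022,-0.024,0.24],-1],
    [[0,0,0.008],[-0.022,-0.024,0.48],-1],
    [[0,0,0.008],[-0.022,-0.024,0.72],-1],
    [[0,0,0.008],[-0.022,-0.024,0.9],-1],
    [[0,0,0.008],[-0.022,-0.024,0.935],-1],
    [[0,0,0.008],[-0.022,-0.024,0.935],-1],
    [[0,0,0.008],[-0.022,-0.024,0.935],-1]
  ]
}}

```text
clock: 29.65
eef_pos: [616.5, -29.1, 65.4]
tcp_rot: [-3.142, 0.005, 3.122]
contact_force: [0.9, -0.6, 1.7]
opening: 0.003
grasp_force: 0.0
```

>>> {"method": "step_arm", "body": {
  "moves": [
    [[0,0,0],[-0.03,0,0],-1],
    [[0,0,0],[-0.06,0,0],-1],
    [[0,0,0],[-0.085,0,0],-1],
    [[0,0,0],[-0.085,0,0],-1]
  ]
}}

```text
clock: 30.05
eef_pos: [633.1, -29.4, 64.3]
tcp_rot: [-3.142, 0.004, 3.122]
contact_force: [0.2, 0.3, 0.4]
opening: 0.002
grasp_force: 0.0
```

>>> {"method": "step_arm", "body": {
  "moves": [
    [[0,0,0],[-0.01,0,0],-1],
    [[0,0,0],[-0.02,0,0],-1]
  ]
}}

```text
clock: 30.25
eef_pos: [635.0, -29.4, 63.5]
tcp_rot: [3.142, 0.0, 3.122]
contact_force: [-4.6, -0.5, 4.1]
opening: 0.002
grasp_force: 2.5
```

>>> {"method": "step_arm", "body": {
  "moves": [
    [[0,0,0],[-0.01,0,0],-1],
    [[0,0,0],[-0.02,0,0],-1]
  ]
}}

```text
clock: 30.45
eef_pos: [639.5, -29.5, 63.5]
tcp_rot: [3.142, 0.001, 3.122]
contact_force: [-4.2, -0.2, 2.3]
opening: 0.004
grasp_force: 2.3
```

>>> {"method": "step_arm", "body": {
  "moves": [
    [[0,0,0],[-0.01,0,0],-1],
    [[0,0,0],[-0.02,0,0],-1]
  ]
}}

```text
clock: 30.65
eef_pos: [643.9, -29.6, 63.4]
tcp_rot: [3.142, 0.002, 3.122]
contact_force: [-3.6, 0.2, 2.6]
opening: -0.001
grasp_force: 2.2
```

>>> {"method": "step_arm", "body": {
  "moves": [
    [[0,0,0],[-0.01,0,0],-1],
    [[0,0,0],[-0.015,0,0],-1],
    [[0,0,0],[-0.015,0,0],-1]
  ]
}}

```text
clock: 30.95
eef_pos: [645.3, -29.6, 63.4]
tcp_rot: [3.141, -0.001, 3.122]
contact_force: [-9.6, -0.4, 7.1]
opening: -0.001
grasp_force: 5.5
```

>>> {"method": "step_arm", "body": {
  "moves": [
    [[0,0,0],[-0.008,0,0],-1],
    [[0,0,0],[-0.008,0,0],-1]
  ]
}}

```text
clock: 31.15
eef_pos: [645.5, -29.6, 63.4]
tcp_rot: [3.141, -0.004, 3.122]
contact_force: [-16.4, 0.8, 11.7]
opening: 0.003
grasp_force: 8.4
```

```bash
cat > sp.py <<'E'
from h import *
g=imaging.grab_frame('scene')[:,:,1].copy()
s=telemetry.sense();print(s['clock'],s['eef_pos'].round(1),s['contact_force'].round(1))
v=lambda p:int(cv2.getRectSubPix(g,(1,1),tuple(map(float,proj('scene',p))))[0,0])
for z in (58,64,72): print(z,'500..530/2',[v([x,65,z]) for x in range(500,532,2)])
for y in (-60,0,40): print('far rim z85 y',y,'640..668/2',[v([x,y,85]) for x in range(640,670,2)])
E
python3 sp.py
```

```text
31.2 [645.4 -29.6  63.4] [-16.2  -0.2  11.4]
58 500..530/2 [32, 33, 34, 35, 35, 32, 32, 32, 33, 35, 40, 45, 47, 49, 49, 48]
64 500..530/2 [35, 33, 31, 33, 33, 30, 31, 33, 35, 38, 41, 45, 48, 50, 51, 53]
72 500..530/2 [35, 35, 33, 34, 36, 35, 34, 35, 35, 37, 40, 45, 49, 51, 52, 52]
far rim z85 y -60 640..668/2 [8, 9, 20, 36, 57, 76, 91, 105, 113, 113, 111, 104, 99, 98, 98]
far rim z85 y 0 640..668/2 [59, 61, 61, 61, 64, 61, 58, 67, 82, 101, 114, 117, 111, 105, 100]
far rim z85 y 40 640..668/2 [55, 55, 61, 72, 87, 108, 124, 132, 132, 128, 122, 115, 108, 102, 97]
```

>>> {"method": "step_arm", "body": {
  "moves": [
    [[0,0,0],[0.02,0,0],-1],
    [[0,0,0],[0.05,0,0],-1],
    [[0,0,0],[0.05,0,0],-1]
  ]
}}

```text
clock: 31.5
eef_pos: [638.8, -29.5, 63.7]
tcp_rot: [3.142, 0.004, 3.122]
contact_force: [0.3, 0.4, -0.1]
opening: 0.002
grasp_force: 0.0
```

```bash
python3 sp.py
```

```text
31.55 [639.2 -29.5  63.8] [-0.   0.   0.1]
58 500..530/2 [32, 35, 35, 33, 32, 34, 34, 34, 36, 38, 42, 44, 47, 50, 52, 53]
64 500..530/2 [33, 35, 37, 36, 35, 36, 35, 34, 35, 39, 41, 45, 48, 51, 52, 52]
72 500..530/2 [32, 33, 35, 36, 35, 35, 34, 35, 36, 40, 44, 47, 50, 52, 53, 51]
far rim z85 y -60 640..668/2 [32, 50, 62, 73, 81, 91, 103, 111, 111, 104, 98, 93, 91, 89, 90]
far rim z85 y 0 640..668/2 [58, 60, 59, 60, 63, 71, 83, 95, 105, 109, 102, 92, 89, 86, 86]
far rim z85 y 40 640..668/2 [67, 86, 109, 125, 136, 142, 142, 135, 127, 119, 105, 95, 91, 88, 86]
```

The near edge is home (within ~1 mm) after release. Lifting straight up, then checking again.

>>> {"method": "step_arm", "body": {
  "moves": [
    [[0,0,0],[0.03,0,0],-1],
    [[0,0,0],[0.06,0,0],-1],
    [[0,0,0],[0.06,0,0],-1]
  ]
}}

```text
clock: 31.85
eef_pos: [625.6, -29.2, 63.5]
tcp_rot: [3.142, 0.002, 3.122]
contact_force: [0.0, -0.3, 0.9]
opening: 0.001
grasp_force: 0.0
```

```bash
python3 sp.py
```

```text
31.9 [626.2 -29.2  63.6] [0.3 0.3 0.2]
58 500..530/2 [31, 34, 34, 34, 34, 32, 32, 33, 35, 39, 42, 45, 49, 52, 52, 54]
64 500..530/2 [33, 32, 33, 33, 33, 34, 34, 34, 37, 40, 42, 45, 48, 51, 50, 50]
72 500..530/2 [33, 33, 33, 33, 37, 36, 37, 38, 38, 41, 45, 47, 49, 50, 52, 53]
far rim z85 y -60 640..668/2 [75, 73, 74, 75, 81, 90, 101, 110, 113, 106, 98, 91, 90, 93, 92]
far rim z85 y 0 640..668/2 [74, 86, 99, 114, 130, 138, 142, 134, 125, 116, 104, 93, 90, 89, 88]
far rim z85 y 40 640..668/2 [114, 125, 132, 138, 142, 143, 141, 136, 127, 117, 106, 97, 90, 86, 84]
```

>>> {"method": "step_arm", "body": {
  "moves": [
    [[0,0,0],[0,0,-0.15],-1],
    [[0,0,0],[0,0,-0.3],-1],
    [[0,0,0],[0,0,-0.5],-1],
    [[0,0,0],[0,0,-0.7],-1],
    [[0,0,0],[0,0,-0.9],-1],
    [[0,0,0],[0,0,-0.9],-1],
    [[0,0,0],[0,0,-0.9],-1]
  ]
}}

```text
clock: 32.6
eef_pos: [626.8, -29.3, 244.7]
tcp_rot: [-3.142, 0.005, 3.122]
contact_force: [0.1, -0.6, -0.8]
opening: -0.002
grasp_force: 0.0
```

```bash
python3 sp.py
```

```text
32.65 [625.9 -29.2 243.3] [-0.4 -0.2  0.2]
58 500..530/2 [32, 34, 34, 35, 33, 33, 33, 34, 38, 42, 42, 45, 48, 50, 52, 53]
64 500..530/2 [34, 34, 35, 35, 36, 36, 35, 36, 38, 42, 45, 46, 49, 52, 53, 54]
72 500..530/2 [33, 34, 33, 33, 32, 35, 37, 37, 38, 43, 46, 46, 50, 53, 55, 54]
far rim z85 y -60 640..668/2 [74, 71, 72, 73, 80, 91, 101, 109, 112, 106, 99, 92, 90, 91, 91]
far rim z85 y 0 640..668/2 [125, 133, 140, 143, 144, 143, 139, 133, 125, 114, 104, 95, 90, 88, 88]
far rim z85 y 40 640..668/2 [116, 124, 131, 138, 143, 143, 141, 136, 128, 117, 106, 96, 90, 89, 90]
```

Run:
```python
from h import *
s=telemetry.sense();print(s['clock'],s['eef_pos'],np.abs(s['qvel']).max().round(4))
g=imaging.grab_frame('wrist')[:,:,1].copy()
v=lambda p:int(cv2.getRectSubPix(g,(1,1),tuple(map(float,proj('wrist',p))))[0,0])
print(proj('wrist',[660,-150,50]),proj('wrist',[485,64,50]),proj('wrist',[660,60,85]))
for y in (-110,-60,0,40): print('y',y,'far 640..670',[v([x,y,85]) for x in range(640,672,2)],'near 506..532',[v([x,y,85]) for x in range(506,534,2)])
for x in (540,590,640): print('x',x,'ywall 50..76',[v([x,y,85]) for y in range(50,78,2)],'-ywall -134..-112',[v([x,y,85]) for y in range(-134,-110,2)])
print('xbar y-150 z50 646..680',[v([x,-150,50]) for x in range(646,682,2)])
print('ybar x490 z50 54..84',[v([490,y,50]) for y in range(54,86,2)])
for n,z in (('near_edge',125),('far_edge',123),('carton_corner',0),('carton',0),('stop',0)):
    for d in imaging.mark_of('wrist',n):
        p=at('wrist',d['xy'],z)
        if np.hypot(p[0]-590,p[1])<150: print(n,round(d['conf'],2),p.round(1))
```

```text
32.65 [625.9140902  -29.21711164 243.25175731] 0.0217
[172.72857795 214.55125627] [381.51609595  30.11784204] [373.55773535 222.51388501]
y -110 far 640..670 [93, 94, 97, 94, 96, 95, 172, 214, 196, 171, 170, 169, 170, 173, 168, 171] near 506..532 [162, 167, 163, 166, 165, 159, 205, 204, 164, 88, 82, 83, 82, 83]
y -60 far 640..670 [97, 96, 97, 96, 97, 98, 107, 213, 213, 198, 162, 171, 172, 178, 180, 176] near 506..532 [91, 89, 91, 92, 92, 91, 96, 114, 113, 86, 82, 157, 107, 107]
y 0 far 640..670 [96, 92, 94, 96, 97, 97, 94, 133, 211, 210, 173, 170, 171, 169, 178, 181] near 506..532 [85, 89, 86, 89, 86, 88, 94, 99, 114, 112, 80, 85, 113, 109]
y 40 far 640..670 [94, 96, 92, 95, 95, 93, 94, 99, 191, 205, 185, 164, 174, 172, 168, 173] near 506..532 [89, 88, 86, 99, 110, 149, 162, 134, 198, 199, 141, 102, 180, 202]
x 540 ywall 50..76 [84, 84, 86, 84, 81, 177, 203, 202, 193, 206, 207, 209, 209, 207] -ywall -134..-112 [133, 135, 134, 134, 132, 197, 205, 156, 81, 85, 84, 81]
x 590 ywall 50..76 [87, 84, 85, 85, 122, 202, 198, 215, 210, 210, 214, 211, 208, 206] -ywall -134..-112 [144, 144, 146, 145, 178, 196, 187, 91, 83, 84, 85, 85]
x 640 ywall 50..76 [84, 85, 82, 83, 191, 198, 203, 150, 157, 159, 157, 157, 157, 160] -ywall -134..-112 [93, 91, 91, 111, 198, 203, 133, 80, 81, 82, 84, 90]
xbar y-150 z50 646..680 [94, 89, 90, 92, 87, 156, 210, 206, 206, 205, 207, 202, 209, 209, 211, 211, 210, 210]
ybar x490 z50 54..84 [147, 159, 159, 161, 161, 162, 163, 162, 164, 160, 156, 155, 156, 158, 162, 160]
near_edge 0.79 [480.1 -27.  125. ]
far_edge 0.43 [623.4  33.  123. ]
carton_corner 0.59 [662.8  60.7   0. ]
carton 0.81 [587.4 -33.3   0. ]
```

Vision now puts the far rim on the bar line to within about 2 mm. For certainty I'll do a final light +y press, then a +x press off-centre (y≈-60) to square it, and lift straight out.

>>> {"method": "step_arm", "body": {
  "moves": [
    [[0,0,0],[-0.02,0.25,0.1],-1],
    [[0,0,0],[-0.02,0.25,0.35],-1],
    [[0,0,0],[-0.02,0.25,0.6],-1],
    [[0,0,0],[-0.02,0.25,0.8],-1],
    [[0,0,0],[-0.02,0.25,0.89],-1],
    [[0,0,0],[-0.02,0.25,0.89],-1]
  ]
}}

```text
clock: 33.55
eef_pos: [628.9, 20.7, 61.9]
tcp_rot: [-3.141, -0.004, 3.122]
contact_force: [-0.2, 0.4, 0.5]
opening: -0.002
grasp_force: 0.0
```

>>> {"method": "step_arm", "body": {
  "moves": [
    [[0,0,0],[0,0.04,0],-1],
    [[0,0,0],[0,0.08,0],-1],
    [[0,0,0],[0,0.1,0],-1],
    [[0,0,0],[0,0.11,0],-1],
    [[0,0,0],[0,0.11,0],-1]
  ]
}}

```text
clock: 34.05
eef_pos: [632.4, 43.2, 66.5]
tcp_rot: [3.141, 0.004, 3.123]
contact_force: [1.3, -0.5, 0.6]
opening: -0.005
grasp_force: 0.0
```

>>> {"method": "step_arm", "body": {
  "moves": [
    [[0,0,0],[0,0.01,0],-1],
    [[0,0,0],[0,0.015,0],-1],
    [[0,0,0],[0,0.015,0],-1]
  ]
}}

```text
clock: 34.35
eef_pos: [632.1, 45.6, 65.7]
tcp_rot: [3.142, 0.002, 3.122]
contact_force: [-0.5, 0.7, -0.2]
opening: 0.003
grasp_force: 0.0
```

>>> {"method": "step_arm", "body": {
  "moves": [
    [[0,0,0],[0,0.01,0],-1],
    [[0,0,0],[0,0.015,0],-1],
    [[0,0,0],[0,0.015,0],-1]
  ]
}}

```text
clock: 34.65
eef_pos: [632.0, 46.5, 65.7]
tcp_rot: [-3.139, 0.002, 3.123]
contact_force: [-0.6, -12.8, 1.8]
opening: 0.002
grasp_force: 6.1
```

>>> {"method": "step_arm", "body": {
  "moves": [
    [[0,0,0],[0,0.01,0],-1],
    [[0,0,0],[0,0.01,0],-1]
  ]
}}

```text
clock: 34.85
eef_pos: [632.1, 47.0, 65.7]
tcp_rot: [-3.137, 0.002, 3.123]
contact_force: [-0.4, -20.6, 2.8]
opening: -0.004
grasp_force: 10.1
```

>>> {"method": "step_arm", "body": {
  "moves": [
    [[0,0,0],[0,0.01,0],-1],
    [[0,0,0],[0,0.01,0],-1]
  ]
}}

```text
clock: 35.05
eef_pos: [632.1, 47.5, 65.8]
tcp_rot: [-3.135, 0.002, 3.124]
contact_force: [-1.0, -27.4, 4.4]
opening: -0.003
grasp_force: 13.9
```

>>> {"method": "step_arm", "body": {
  "moves": [
    [[0,0,0],[0.03,-0.08,0],-1],
    [[0,0,0],[0.03,-0.25,0],-1],
    [[0,0,0],[0.03,-0.42,0],-1],
    [[0,0,0],[0.03,-0.55,0],-1],
    [[0,0,0],[0.03,-0.55,0],-1]
  ]
}}

```text
clock: 35.55
eef_pos: [623.8, -60.2, 65.5]
tcp_rot: [-3.141, 0.002, 3.119]
contact_force: [-0.2, -0.6, 0.5]
opening: 0.004
grasp_force: 0.0
```

>>> {"method": "step_arm", "body": {
  "moves": [
    [[0,0,0],[-0.03,0,0],-1],
    [[0,0,0],[-0.06,0,0],-1],
    [[0,0,0],[-0.08,0,0],-1],
    [[0,0,0],[-0.08,0,0],-1]
  ]
}}

```text
clock: 35.95
eef_pos: [641.0, -56.6, 65.7]
tcp_rot: [3.141, 0.003, 3.123]
contact_force: [-0.6, -0.2, -0.1]
opening: 0.006
grasp_force: 0.0
```

>>> {"method": "step_arm", "body": {
  "moves": [
    [[0,0,0],[-0.01,0,0],-1],
    [[0,0,0],[-0.015,0,0],-1],
    [[0,0,0],[-0.015,0,0],-1]
  ]
}}

```text
clock: 36.25
eef_pos: [642.7, -57.2, 65.5]
tcp_rot: [3.141, 0.002, 3.123]
contact_force: [-1.2, 0.3, -0.7]
opening: -0.006
grasp_force: 0.6
```

>>> {"method": "step_arm", "body": {
  "moves": [
    [[0,0,0],[-0.01,0,0],-1],
    [[0,0,0],[-0.01,0,0],-1]
  ]
}}

```text
clock: 36.45
eef_pos: [642.8, -57.3, 65.4]
tcp_rot: [3.141, -0.002, 3.122]
contact_force: [-8.3, 2.3, 5.5]
opening: 0.0
grasp_force: 4.3
```

>>> {"method": "step_arm", "body": {
  "moves": [
    [[0,0,0],[-0.01,0,0],-1],
    [[0,0,0],[-0.01,0,0],-1]
  ]
}}

```text
clock: 36.65
eef_pos: [642.8, -57.3, 65.3]
tcp_rot: [3.141, -0.006, 3.122]
contact_force: [-15.1, 1.5, 11.6]
opening: 0.002
grasp_force: 7.8
```

>>> {"method": "step_arm", "body": {
  "moves": [
    [[0,0,0],[-0.01,0,0],-1],
    [[0,0,0],[-0.01,0,0],-1]
  ]
}}

```text
clock: 36.85
eef_pos: [643.6, -57.4, 65.2]
tcp_rot: [3.141, -0.009, 3.122]
contact_force: [-19.9, 1.8, 15.2]
opening: -0.0
grasp_force: 10.2
```

>>> {"method": "step_arm", "body": {
  "moves": [
    [[0,0,0],[0.05,0,0],-1],
    [[0,0,0],[0.05,0.15,0],-1],
    [[0,0,0],[0.05,0.15,0],-1],
    [[0,0,0],[0.03,0.15,0],-1],
    [[0,0,0],[0.015,0.15,-0.003],-1],
    [[0,0,0],[0.0,0.15,-0.008],-1]
  ]
}}

```text
clock: 37.45
eef_pos: [644.4, -27.4, 65.9]
tcp_rot: [3.14, -0.009, 3.122]
contact_force: [-16.3, 4.4, 4.3]
opening: 0.001
grasp_force: 8.8
```

>>> {"method": "step_arm", "body": {
  "moves": [
    [[0,0,0],[-0.01,0,-0.004],-1],
    [[0,0,0],[-0.02,0,-0.008],-1]
  ]
}}

```text
clock: 37.65
eef_pos: [647.8, -27.6, 66.6]
tcp_rot: [3.14, -0.01, 3.122]
contact_force: [-15.5, 5.5, -1.8]
opening: 0.002
grasp_force: 7.6
```

>>> {"method": "step_arm", "body": {
  "moves": [
    [[0,0,0],[0,0,-0.006],-1],
    [[0,0,0],[-0.01,0,-0.012],-1]
  ]
}}

```text
clock: 37.85
eef_pos: [648.1, -27.9, 67.6]
tcp_rot: [3.141, -0.014, 3.122]
contact_force: [-16.5, 2.3, -8.7]
opening: -0.006
grasp_force: 7.5
```

>>> {"method": "step_arm", "body": {
  "moves": [
    [[0,0,0],[0.02,0,0.01],-1],
    [[0,0,0],[0.06,0,0.01],-1],
    [[0,0,0],[0.1,0,0.01],-1],
    [[0,0,0],[0.12,0,0.01],-1]
  ]
}}

```text
clock: 38.25
eef_pos: [631.7, -27.9, 69.4]
tcp_rot: [-3.141, 0.003, 3.122]
contact_force: [0.2, 0.2, -1.0]
opening: -0.001
grasp_force: 0.0
```

```bash
python3 sp.py
```

```text
38.3 [631.3 -27.8  69.5] [-0.5  0.4 -0.3]
58 500..530/2 [35, 34, 33, 33, 33, 31, 31, 32, 34, 36, 42, 47, 50, 52, 52, 52]
64 500..530/2 [33, 32, 31, 33, 34, 35, 35, 34, 35, 38, 41, 46, 49, 51, 51, 51]
72 500..530/2 [30, 31, 33, 35, 34, 35, 34, 33, 33, 38, 41, 44, 47, 49, 51, 50]
far rim z85 y -60 640..668/2 [82, 84, 84, 85, 85, 92, 102, 111, 114, 106, 98, 94, 91, 91, 92]
far rim z85 y 0 640..668/2 [58, 65, 75, 92, 110, 123, 133, 132, 125, 113, 102, 93, 89, 87, 88]
far rim z85 y 40 640..668/2 [113, 124, 132, 137, 142, 141, 139, 134, 126, 114, 105, 96, 90, 88, 87]
```

>>> {"method": "step_arm", "body": {
  "moves": [
    [[0,0,0],[0,0,-0.15],-1],
    [[0,0,0],[0,0,-0.3],-1],
    [[0,0,0],[0,0,-0.5],-1],
    [[0,0,0],[0,0,-0.7],-1],
    [[0,0,0],[0,0,-0.9],-1],
    [[0,0,0],[0,0,-0.9],-1],
    [[0,0,0],[0,0,-0.9],-1],
    [[0,0,0],[0,0,-0.9],-1]
  ]
}}

```text
clock: 39.1
eef_pos: [630.8, -27.4, 248.3]
tcp_rot: [3.142, 0.001, 3.122]
contact_force: [-0.5, -0.6, -0.1]
opening: 0.001
grasp_force: 0.0
```

```bash
cat > wm.py <<'E'
from h import *
s=telemetry.sense();print(s['clock'],s['eef_pos'].round(1),np.abs(s['qvel']).max().round(4))
g=imaging.grab_frame('wrist')[:,:,1].copy()
v=lambda p:int(cv2.getRectSubPix(g,(1,1),tuple(map(float,proj('wrist',p))))[0,0])
for y in (-110,-60,0,40): print('y',y,'far 646..668',[v([x,y,85]) for x in range(646,670,1)])
for x in (540,590,640): print('x',x,'ywall 52..70',[v([x,y,85]) for y in range(52,71,1)],'-ywall -132..-116',[v([x,y,85]) for y in range(-132,-115,1)])
for y in (-135,-145,-155):print('xbar z50',y,[v([x,y,50]) for x in range(650,666,1)])
for n,z in (('near_edge',125),('far_edge',123),('carton_corner',0),('carton',0)):
    for d in imaging.mark_of('wrist',n):
        p=at('wrist',d['xy'],z)
        if np.hypot(p[0]-590,p[1])<150: print(n,round(d['conf'],2),p.round(1))
E
python3 wm.py; python3 sp.py
```

```text
39.1 [630.8 -27.4 248.3] 0.0121
y -110 far 646..668 [93, 95, 96, 94, 91, 101, 142, 192, 214, 213, 204, 177, 153, 169, 168, 170, 170, 168, 169, 170, 171, 170, 168, 168]
y -60 far 646..668 [95, 98, 97, 97, 100, 96, 102, 139, 189, 214, 213, 207, 189, 167, 167, 166, 171, 174, 175, 173, 179, 181, 179, 178]
y 0 far 646..668 [95, 96, 96, 95, 97, 97, 94, 92, 114, 170, 210, 209, 208, 208, 192, 159, 167, 168, 171, 170, 169, 170, 174, 178]
y 40 far 646..668 [97, 96, 95, 95, 93, 94, 94, 92, 88, 112, 162, 198, 205, 205, 201, 185, 164, 172, 175, 178, 174, 170, 171, 172]
x 540 ywall 52..70 [87, 88, 85, 85, 82, 79, 104, 186, 206, 202, 200, 204, 209, 208, 189, 198, 203, 204, 206] -ywall -132..-116 [134, 134, 136, 135, 130, 134, 185, 202, 204, 204, 198, 142, 85, 75, 85, 88, 86]
x 590 ywall 52..70 [84, 85, 85, 85, 86, 133, 185, 201, 198, 196, 205, 214, 210, 193, 200, 207, 210, 210, 211] -ywall -132..-116 [139, 140, 134, 138, 140, 183, 196, 196, 198, 181, 124, 87, 83, 81, 85, 81, 85]
x 640 ywall 52..70 [85, 84, 83, 81, 150, 194, 200, 199, 199, 205, 216, 213, 175, 156, 155, 155, 155, 154, 155] -ywall -13
[... 374 characters left out ...]
02.8 -36.7 123. ]
carton_corner 0.72 [586.8 -34.6   0. ]
carton_corner 0.71 [662.   61.7   0. ]
carton 0.86 [590.2 -35.4   0. ]
39.4 [630.9 -27.3 248.3] [-0.2 -0.   0.2]
58 500..530/2 [34, 34, 34, 34, 33, 33, 32, 30, 33, 38, 41, 44, 48, 51, 52, 54]
64 500..530/2 [37, 37, 35, 35, 36, 34, 33, 35, 37, 40, 43, 46, 49, 52, 52, 53]
72 500..530/2 [34, 35, 34, 34, 36, 36, 36, 35, 35, 38, 41, 45, 48, 50, 51, 51]
far rim z85 y -60 640..668/2 [84, 84, 84, 83, 85, 93, 102, 111, 114, 107, 100, 95, 93, 92, 90]
far rim z85 y 0 640..668/2 [123, 133, 139, 142, 142, 141, 140, 135, 127, 115, 103, 94, 91, 89, 91]
far rim z85 y 40 640..668/2 [117, 126, 135, 139, 142, 144, 143, 137, 127, 115, 106, 97, 93, 91, 89]
```

Measured in the same image, the carton's +x face line meets the bar edge to within about 0.5 mm. The y contact was stiff, both flaps are about 40 mm outside their hinges, and the arm is clear. Handing in.

```bash
python3 -c "
from rig import r
print(r.sign_off())"
```

```text
the job is handed in; nothing more can be done
None
```

The job is handed in: the carton sits square against both bars, its flaps are folded well outwards, and the flange, wrench and tin were left alone. However, swinging the flaps dragged the carton up to about 19 mm out of the corner and I had to push it home again, so it did not stay home throughout.

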